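# Load the gauge tester with the mass behind the pipe fittings

## Task

Load the gauge tester with both slotted masses. The large one lies on the wooden board behind two pipe fittings: first stand both fittings upright on the rubber mat together, then gently lower the large mass over the tester's rod onto its plate and the small mass on top of it, flat, with the two slots a quarter turn apart so that neither can slide off. Finally stand each fitting back upright on the board exactly where it stood before, and leave the ball valve and the loose pressure gauge undisturbed.

Things in the scene. Friction and masses are not known exactly. Their poses are not given: they have to be found in the camera images.
- large_mid (a point): Large slotted steel mass: disc 66 mm in diameter, 18 mm thick, about 0.42 kg, lying flat on the board between the fences. Slot 16 mm wide, open at the rim on its +x side, running through the centre to 8 mm past it (x = -8 mm). Point on the disc's axis, half-way up (9 mm); z up, x along the slot towards its mouth. Grip across its y.
- small_mid (a point): Small slotted steel mass: disc 54 mm in diameter, 14 mm thick, about 0.21 kg, flat on the bench nearest the robot, beside the loose gauge. Slot 16 mm wide, open at the rim on its +x side, running to 8 mm past the centre. Point on its axis, half-way up (7 mm); z up, x along the slot towards its mouth. Grip across its y.
- union_mid (a point): Pipe union, grey PVC, upright on the board in front of the large mass: 70 mm tall, ends 40 mm in diameter, ribbed nut 48 mm in diameter (51 over the ribs) from 18 to 42 mm up, plain 40 mm cylinder above. About 0.10 kg. Point on its axis, 35 mm up; z up.
- reducer_mid (a point): Pipe reducer, grey PVC, upright on the board beside the union (either may be on the left; gap about 6 mm): 80 mm tall, foot 48 mm in diameter up to 34 mm, a taper, then a neck 30 mm in diameter from 46 mm to the top. About 0.11 kg. Point on its axis, 40 mm up; z up.
- valve_mid (a point): Bystander: grey ball valve with a blue lever, upright on the mat near one end (about 85 mm from the mat's centre, at its +y). 80 mm tall, 42 mm in diameter; the lever reaches 39 mm from the axis towards the mat's +y. Point on its axis, 40 mm up.
- gauge_mid (a point): Bystander: loose pressure gauge lying on its back on the bench, white dial up, 63 mm in diameter, 28 mm thick; brass stem reaching 59 mm from the centre along its -x. Point at the centre of the case, 14 mm up.
- mat: Black rubber mat, the side area, fixed to the bench: 170 mm (its x) by 240 mm (its y), 3 mm thick. Origin at the centre of its underside, on the bench top; z up.
- plate (a point): Gauge tester (fixed): centre of the top face of its weight plate, 48 mm in diameter, 80 mm above the bench; z up. From it rises a rod 8 mm in diameter, ending in a cone 51 mm above the plate. Grey base below: 130 (x) by 250 mm (y), 45 mm high, centred 50 mm from the rod along +y. An upright dial (70 mm in diameter, top 160 mm above the bench) stands 140 mm from the rod along +y.
- board: Wooden board, fixed, 8 mm thick; x from -65 to 100 mm, y -75 to 75 mm. Origin on the bench top; z up. Large mass near x 30, y 0 between fences (inner faces y = +-42, x 2 to 62, tops 33 mm above the bench); fittings near x -26, y +-27, some 5 mm from the mass: a finger fits in front of it only when both are gone. Room for a finger behind it (+x).
Not all that is in view belongs to the job. Leave any yellow look-alike of the part that bears reducer_mid alone.

How it is judged (in metres and radians):
On the way, in this order (a step that is already met when the one before it is completed fails the run):
1. both fittings stand upright on the rubber mat together (x of union_mid in the frame of mat between -0.085 and 0.085 m and y of union_mid in the frame of mat between -0.12 and 0.12 m and z of union_mid in the frame of mat between 0.032 and 0.044 m and angle between each of union_mid, reducer_mid's own z axis and vertical below 0.12 rad and x of reducer_mid in the frame of mat between -0.085 and 0.085 m and y of reducer_mid in the frame of mat between -0.12 and 0.12 m and z of reducer_mid in the frame of mat between 0.037 and 0.049 m), for 0.2 s.
2. the large mass lies flat on the tester's plate, round the rod (horizontal distance between large_mid and plate below 0.009 m and z of large_mid in the frame of plate between 0.005 and 0.013 m and angle between large_mid's own z axis and vertical below 0.1 rad), for 0.2 s.
At the end, for the whole second after the job is handed in: Large mass flat on the plate, small one flat on it: within 9 mm of the rod axis, 4 mm of proper height, slots a quarter turn apart within 30 degrees; union and reducer upright, each within 15 mm of where it stood at the start; all four released and at rest (all of step 2 and horizontal distance between small_mid and plate below 0.009 m and z of small_mid in the frame of plate between 0.021 and 0.029 m and angle between each of small_mid, union_mid, reducer_mid's own z axis and vertical below 0.1 rad and angle between the x axis of large_mid and the x axis of small_mid, either way round above 1.05 rad and distance of each of union_mid, reducer_mid from where it was at the start of the episode below 0.015 m and linear speed of each of large, small, union, reducer below 0.02 m/s); the robot touches nothing.
It fails at once if a mass is dropped onto the tester instead of being lowered (faster than 0.5 m/s close to the plate) ((horizontal distance between large_mid and plate below 0.03 m and z of large_mid in the frame of plate between 0 and 0.045 m and linear speed of large above 0.5 m/s) or (horizontal distance between small_mid and plate below 0.03 m and z of small_mid in the frame of plate between 0 and 0.045 m and linear speed of small above 0.5 m/s)).
It fails at once if the ball valve or the loose pressure gauge is moved by more than 20 mm or the valve tipped (distance of any of valve_mid, gauge_mid from where it was at the start of the episode above 0.02 m or angle between valve_mid's own z axis and vertical above 0.3 rad).
It also fails if it takes over 147 s, if anything falls off the work surface, if the arm or the gripper's body presses on something with over 40 N, if the wrist force passes 120 N, or if a joint passes its speed limit or range.

## Robot

A 6-joint arm with a two-finger parallel gripper is mounted at the origin on the work surface. World frame = base frame: x ahead of the robot, y to its left, z up, the work surface at z = 0. Lengths are in m, angles in degrees, forces in N, time in s.
With the tool pointing down it reaches from about 0.25 to 0.725 m from the base axis. Payload 9.7 kg.
Tool frame: the origin (TCP) lies between the finger pads; the fingertips stand 22 mm ahead of it and the grasp point (between the pads) lies 3 mm ahead of it; z points along the fingers, y is the line along which they close (so a half turn about z gives the same grasp; the last joint's range is limited). The gripper opens to 85 mm and grips with 20 to 120 N. Pads are 22 mm wide; open, the fingers measure 114 mm over their backs; the gripper's body (76 mm by 85 mm) begins 54 mm behind the grasp point. The pads swing forward as they close: fully open they stand 13 mm farther back than shut.
Start: joints at [-72.766, 4.979, 10.078, 95.1, 0, 90], TCP at [0.163, -0.525, 0.253] pointing down, gripper open.
Joint ranges: [-179.16, 179.16], [-48.56, 103.87], [-65.8, 70.77], [-126.05, 130.52], [-82.76, 87.17], [-180, 180]. Speed limits (degrees/s): [127.2, 127.2, 147.25, 180, 180, 180].

## Interface

Orientations are given as [roll, pitch, yaw] about the fixed x, y, z axes, in that order (R = Rz(yaw) Ry(pitch) Rx(roll)).
In Python, from workcell import bot, viewer, finder gives the robot as it stands.
- The arm moves only by the tool move_arm, never from a script. Its arguments are lists of equal length, an entry for each row: "offset": the shift along the tool's x, y, z in cm, a list of three; "twist": the turn, a rotation vector about the tool's x, y, z in rad, a list of three; "grip": the opening, from 0 (shut) to 1 (fully open). In form: {"offset": [[x, y, z], ...], "twist": [[ax, ay, az], ...], "grip": [grip, ...]}. A call has 1 to 5 rows; each row shifts and turns the commanded pose from where the row before left it, along the tool's axes as they then stand; what a row does not reach is not made up. A row lasts 1/10 s, in which the tool goes at most 50 mm and 8.59 degrees, less where a joint would pass 70% of its speed; a pose out of reach is approached as far as the arm can. A call is refused whole if a number of a shift passes 5 or a number of a turn 0.15, either way. A call with a gripper value outside its range is refused whole. The fingers move at their own pace and stop on an object; "force" is the grip in N (left out, the last holds). Time passes only in rows, so rows that do not move let the fingers close. It gives the time, the measured TCP pose, the force, the opening and the grip force at its end, in the units of the state.
- bot.get_obs(): the state, without advancing time (a new reading comes with each control period).
- viewer.camera(name): name is "side" or "top"; returns a dict with "color" (400x640x3 uint8, red, green, blue), "depth" (400x640 float32, m along the optical axis (not along the pixel's ray), 0 where there is no reading), "vfov" (degrees; the focal length in pixels is half the picture's height over the tangent of half this angle, whatever the lens; pixels are square), "cx", "cy" (the principal point, pixels), "position" and "attitude" of the camera in the world. Camera axes: x right, y down, z forward; pixel columns grow to the right and rows downward; lengths in m; the calibration is good to about 2 mm. A picture is of the moment at which its call begins.
- bot.job_done(): hands the job in; it is judged then, once.
Trained networks look in a picture, given as the dict that the camera call returned (one of the last four; its "shot" number tells which), for a name from the list of things; names that differ only in an ending like _2 or _b are one class to them, and where a whole thing is asked for, a point or a joint stands for the part that bears it (a point fixed in the world has none). Each returns a list of dicts, best first, with "p" (0 to 1); they miss things now and then, are a little off and sometimes report something else, mostly with a low value. They report only what shows in the picture. A call takes as long as a camera call. They do not tell look-alikes from the thing itself.
- finder.boxes_of(picture, thing): "position" ([column, row] in pixels, amid what is visible of it).
- finder.pinpoint(picture, thing): "position" ([column, row] in pixels: a listed point, or the origin of a listed thing).
The state is a dict: "time": time; "q": joint angles; "qd": joint speeds; "joint_efforts": joint torques, N m; "ee_pos": TCP position; "tcp_rot": TCP orientation; "wrist_force": force on the tool from outside, world axes, zero at the start; "torque": the same for the moment, N m; "opening": finger opening in m; "grasp_force": force on a finger pad.
Only numpy, scipy, OpenCV 4.12 (cv2) and the standard library are available. Lean on these libraries where they do the work, as an engineer would, in place of code of your own. Each camera call takes 0.05 s, during which the arm holds its last target. There are 200 camera calls.

## Working session

There is one attempt and no reset: what is moved stays moved. The work goes in short steps, Python scripts to look and compute and a tool call to move; the robot and the scene stay as the last step left them, time stands still between calls to the robot, and variables do not carry over. Pictures are saved under pics/ and viewed, at most 14 in all, crops included, and the job is handed in when it is done.

Besides the shell and the picture viewer there is one more tool, called after "Request:" as a command line: name --argument value ..., lists and objects as JSON in quotes. move_arm: Moves the arm, as the interface text tells. Its arguments: {"type":"object","properties":{"offset":{"type":"array","items":{"type":"array","items":{"type":"number"}}},"twist":{"type":"array","items":{"type":"array","items":{"type":"number"}}},"grip":{"type":"array","items":{"type":"number"}},"force":{"type":"number"}},"required":["offset","twist","grip"]}

```bash
ls; mkdir -p pics; cat > h.py <<'E'
import numpy as np, cv2
from workcell import bot, viewer, finder
from scipy.spatial.transform import Rotation as R
def rot(a):
    a=np.array(a,float)
    if a.shape==(3,3): return a
    if a.shape==(3,): return R.from_euler('xyz',a,degrees=True).as_matrix()
    return R.from_quat(a).as_matrix()
def P(p):
    f=200/np.tan(np.radians(p['vfov'])/2); return f,p['cx'],p['cy'],rot(p['attitude']),np.array(p['position'])
def ray(p,uv):
    f,cx,cy,M,o=P(p); return o,M@np.array([(uv[0]-cx)/f,(uv[1]-cy)/f,1])
def atz(p,uv,z):
    o,d=ray(p,uv); return o+d*(z-o[2])/d[2]
def cloud(p):
    f,cx,cy,M,o=P(p); d=p['depth']; v,u=np.mgrid[:400,:640]
    c=np.stack([(u-cx)/f*d,(v-cy)/f*d,d],-1); w=c@M.T+o; w[d==0]=np.nan; return w
def tri(p1,a,p2,b):
    o1,d1=ray(p1,a);o2,d2=ray(p2,b)
    t=np.linalg.lstsq(np.stack([d1,-d2],1),o2-o1,rcond=None)[0]
    x,y=o1+t[0]*d1,o2+t[1]*d2; return (x+y)/2,np.linalg.norm(x-y)
def save(p,n): cv2.imwrite('pics/'+n,p['color'][:,:,::-1])
E
python3 - <<'E'
from h import *
np.set_printoptions(precision=4,suppress=True)
print(bot.get_obs())
T=viewer.camera('top');S=viewer.camera('side')
save(T,'t0.png');save(S,'s0.png')
for p in(T,S): print({k:p[k] for k in('vfov','cx','cy','position','attitude','shot')})
for n in 'large_mid small_mid union_mid reducer_mid valve_mid gauge_mid mat plate board'.split():
    a=finder.pinpoint(T,n);b=finder.pinpoint(S,n)
    print(n,[(np.round(x['position'],1),round(x['p'],2)) for x in a[:3]],[(np.round(x['position'],1),round(x['p'],2)) for x in b[:3]])
    for x in a[:2]:
        for y in b[:2]: print('   ',*tri(T,x['position'],S,y['position']))
E
```

```text
pics
{'time': 0.0, 'q': array([-72.7635,   5.0118,  10.0333,  95.0999,   0.0025,  90.    ]), 'qd': array([ 0.0774,  0.0109,  0.0246,  0.0753, -0.0012,  0.0161]), 'joint_efforts': array([ -0.0001, -52.0389,  46.4798,   0.0166,   0.0001,   0.    ]), 'ee_pos': array([ 0.1629, -0.5251,  0.2526]), 'tcp_rot': array([-179.9217,   -0.0025,   17.2365]), 'wrist_force': array([ 0.3829,  0.2367, -0.303 ]), 'torque': array([-0.0232,  0.0188,  0.0934]), 'grasp_force': 0.0, 'opening': 0.08556284800407911}
{'vfov': 44.951804080170874, 'cx': 320.75147051535305, 'cy': 201.5557950525742, 'position': array([0.3858, 0.0246, 1.2771]), 'attitude': array([-172.5957,    0.1433,  -91.6463]), 'shot': 1}
{'vfov': 48.6334688781471, 'cx': 315.61262762076353, 'cy': 200.54985084390358, 'position': array([ 0.385 , -0.9793,  0.7026]), 'attitude': array([-121.7098,   -1.0734,   -8.3529]), 'shot': 2}
large_mid [(array([202.8, 223.3]), 0.78)] [(array([290.5, 169.5]), 0.67), (array([297.9, 314.5]), 0.38)]
    [0.5039 0.3348 0.0093] 0.003916127413093929
    [ 0.5699  0.5592 -0.9077] 0.03201283306884076
small_mid [(array([
[... 654 characters left out ...]
0141551247
valve_mid [(array([417.7, 224.9]), 0.83)] [(array([298.6, 275.6]), 0.65)]
    [ 0.4746 -0.2245  0.0345] 0.009769061570267322
gauge_mid [(array([359.3, 246.9]), 0.59)] [(array([281.4, 242.9]), 0.89)]
    [ 0.4354 -0.074   0.0154] 0.014550037315653819
mat [(array([442.6, 234.8]), 0.97)] [(array([299.5, 313.1]), 0.88)]
    [ 0.4588 -0.298  -0.0073] 0.008812374368753055
plate [(array([346.9, 171.2]), 0.69), (array([416., 227.]), 0.6)] [(array([350.1, 209.5]), 0.81)]
    [ 0.6197 -0.0452  0.0843] 0.007961766427202761
    [ 0.5223 -0.2017  0.1891] 0.11994113583130399
board [(array([203.8, 232.9]), 0.55)] [(array([282.2, 175.9]), 0.75)]
    [ 0.4781  0.3381 -0.0151] 0.0005816448625937964
```

```bash
python3 - <<'E'
from h import *
t=cv2.imread('pics/t0.png');s=cv2.imread('pics/s0.png')
cv2.imwrite('pics/t0c.png',cv2.resize(t[130:310,150:520],None,fx=2.16,fy=2.16,interpolation=cv2.INTER_CUBIC))
E
```

```text
(no output)
```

View pics/t0c.png

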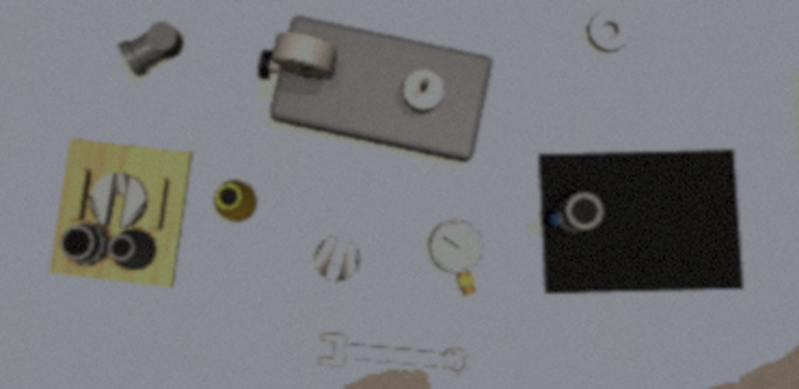

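View pics/s0.png

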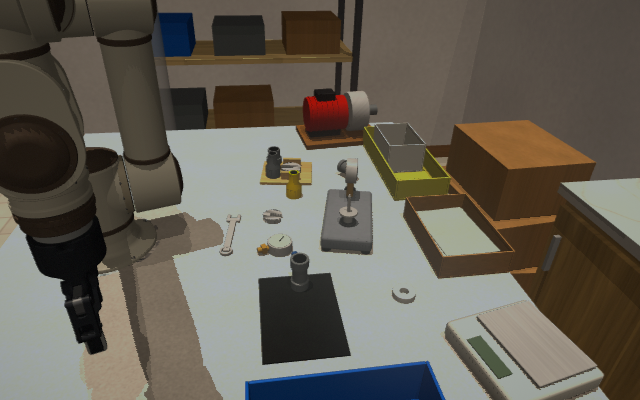

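The top crop shows, at full-picture pixels, the union at (189,242) and the grey reducer at (210,245), both in front of the large mass at (204,222). The small mass is at (306,249), the loose gauge at (360,244), the plate with rod at (346,171), and the valve at (420,227) on the mat. There are two reducer candidates: grey at (210,245) and yellow at (258,222). The grey one on the board is the one meant, because the yellow one is the look-alike to leave alone. Next I'll refine positions from depth.

```bash
python3 - <<'E'
from h import *
np.set_printoptions(precision=4,suppress=True)
T=viewer.camera('top');S=viewer.camera('side')
W=cloud(T);V=cloud(S);np.savez('c.npz',W=W,V=V,TC=T['color'],SC=S['color'])
def reg(W,c,r,z0,z1):
    m=(np.hypot(W[...,0]-c[0],W[...,1]-c[1])<r)&(W[...,2]>z0)&(W[...,2]<z1); return W[m]
for n,c,r,z0,z1 in [('union',(.45,.365),.04,.065,.12),('red',(.45,.31),.035,.075,.12),('large',(.504,.335),.045,.015,.04),('small',(.42,.055),.045,.008,.03),('plate',(.62,-.045),.04,.065,.095),('rod',(.62,-.045),.03,.1,.15),('gauge',(.435,-.074),.05,.018,.045),('valve',(.472,-.22),.04,.06,.11)]:
  for w in (W,V):
    q=reg(w,c,r,z0,z1)
    if len(q)<4: print(n,len(q));continue
    (x,y),rad=cv2.minEnclosingCircle(q[:,:2].astype(np.float32))
    print(n,len(q),'mean',q.mean(0),'med z',np.median(q[:,2]),'circ',np.round((x,y,rad),4))
# board and mat rects from colour in top
C=T['color'].astype(int)
z=W[...,2]
hsv=cv2.cvtColor(T['color'],cv2.COLOR_RGB2HSV)
m=(abs(z-.008)<.015)&(hsv[...,1]>60)&(W[...,1]>.24)&(W[...,1]<.45)&(W[...,0]>.35)&(W[...,0]<.6)
print('board rect',cv2.minAreaRect(W[m][:,:2].astype(np.float32)*1000),m.sum())
m=(hsv[...,2]<60)&(abs(z)<.015)&(W[...,1]<-.15)&(W[...,1]>-.5)&(W[...,0]>.34)&(W[...,0]<.6)
print('mat rect',cv2.minAreaRect(W[m][:,:2].astype(np.float32)*1000),m.sum())
ims=[]
for c,z in (((.504,.335),.026),((.4225,.0577),.014)):
    f,cx,cy,M,o=P(T)
    n=390;a=np.arange(n);xx=c[0]+.055-a/n*.11;yy=c[1]+.055-a/n*.11
    X,Y=np.meshgrid(xx,yy,indexing='ij');q=(np.stack([X,Y,np.full_like(X,z)],-1)-o)@M
    ims.append(cv2.remap(T['color'],(q[...,0]/q[...,2]*f+cx).astype(np.float32),(q[...,1]/q[...,2]*f+cy).astype(np.float32),cv2.INTER_CUBIC))
cv2.imwrite('pics/m.png',np.hstack(ims)[:,:,::-1])
E
```

```text
union 220 mean [0.4511 0.3611 0.0778] med z 0.07800498159832803 circ [0.4516 0.3622 0.0204]
union 62 mean [0.4542 0.3579 0.0767] med z 0.07754225068525927 circ [0.4522 0.3632 0.024 ]
red 134 mean [0.443  0.3094 0.0865] med z 0.08684568897300415 circ [0.4461 0.3193 0.0256]
red 67 mean [0.4448 0.3038 0.0841] med z 0.08581578925496003 circ [0.45   0.3161 0.0292]
large 557 mean [0.5055 0.336  0.0261] med z 0.025969945216957724 circ [0.5029 0.3386 0.0436]
large 235 mean [0.5049 0.3424 0.026 ] med z 0.0256791969183926 circ [0.5075 0.3375 0.0436]
small 255 mean [0.4232 0.0671 0.0135] med z 0.013513849471237238 circ [0.4259 0.0668 0.0272]
small 170 mean [0.4257 0.0621 0.0128] med z 0.013000428085418847 circ [0.4286 0.0646 0.0304]
plate 260 mean [ 0.6167 -0.0409  0.0794] med z 0.0794003567170195 circ [ 0.6174 -0.0411  0.0241]
plate 175 mean [ 0.6175 -0.0479  0.0792] med z 0.07928210925052426 circ [ 0.6203 -0.044   0.0255]
rod 15 mean [ 0.6159 -0.0408  0.1203] med z 0.12258137589922402 circ [ 0.6164 -0.0409  0.0034]
rod 35 mean [ 0.6183 -0.0452  0.1145] med z 0.11377790651346076 circ [ 0.6186 -0.0449  0.0046]
gauge 507 mean [ 0.4325 -0.0773  0.0274] med z 0.02741905594684102 circ [ 0.4275 -0.0801  0.0407]
gauge 390 mean [ 0.433  -0.0855  0.0265] med z 0.02750673714489693 circ [ 0.4272 -0.0781  0.0412]
valve 267 mean [ 0.4691 -0.2162  0.081 ] med z 0.08211288901836489 circ [ 0.466  -0.212   0.0301]
valve 327 mean [ 0.4698 -0.2274  0.0782] med z 0.08150453005247749 circ [ 0.4695 -0.2128  0.0323]
board rect ((489.9211730957031, 328.43878173828125), (149.5170135498047, 163.15658569335938), 81.38108825683594) 2088
mat rect ((461.648193359375, -304.59100341796875), (238.44549560546875, 166.67933654785156), 89.67828369140625) 5277
```

View pics/m.png

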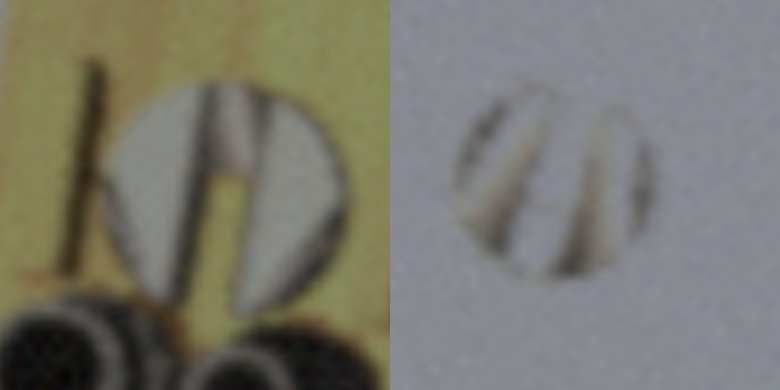

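The enlarged crop shows the large mass's slot mouth pointing at the robot (board −x), about 8° off the world axes. The small mass's slot isn't clear in colour, so I'll fit both slots in depth.

```bash
python3 - <<'E'
from h import *
from scipy.optimize import differential_evolution as DE
np.set_printoptions(precision=4,suppress=True)
D=np.load('c.npz')
for nm in 'WV':
    W=D[nm].reshape(-1,3);W=W[~np.isnan(W[:,0])]
    for n,c,r,h in (('large',(.5045,.337),.033,.026),('small',(.425,.065),.027,.014)):
        lo=.008 if n=='large' else 0
        q=W[np.hypot(*(W[:,:2]-c).T)<r+.006]
        q=q[q[:,2]<h+.004]
        hi=q[:,2]>(h+lo)/2
        def cost(p):
            d=q[:,:2]-p[:2];ca,sa=np.cos(p[2]),np.sin(p[2])
            x=d@[ca,sa];y=d@[-sa,ca]
            t=(np.hypot(x,y)<r)&~((abs(y)<.008)&(x>-.008))
            return np.sum(t!=hi)
        b=DE(cost,[(c[0]-.012,c[0]+.012),(c[1]-.012,c[1]+.012),(-np.pi,np.pi)],seed=1,popsize=30)
        print(nm,n,b.x[:2],np.degrees(b.x[2]),b.fun,len(q))
    for n,c,z in (('union',(.452,.3625),.078),('red',(.443,.308),.088)):
        q=W[(np.hypot(*(W[:,:2]-c).T)<.028)&(abs(W[:,2]-z)<.004)]
        print(nm,n,len(q),cv2.minEnclosingCircle(q[:,:2].astype(np.float32)),np.median(q[:,2]))
E
```

```text
W large [0.5032 0.3297] 170.6005179884134 50.0 647
W small [0.4261 0.0665] -16.914142398366934 3.0 487
W union 193 ((0.45140397548675537, 0.36244988441467285), 0.020257307216525078) 0.07802627021153086
W red 110 ((0.44315579533576965, 0.3085557222366333), 0.015105096623301506) 0.08729317636751466
V large [0.5029 0.3274] -171.4259052317173 50.0 185
V small [0.426  0.0648] -22.446308121849302 64.0 288
V union 53 ((0.4515629708766937, 0.36355140805244446), 0.023853648453950882) 0.0780093189782447
V red 41 ((0.44427257776260376, 0.30640292167663574), 0.01756560616195202) 0.0877450528828102
```

```bash
cat >> h.py <<'E'
def plan(*wps, start=None, step=4.6):
    """wps: (x,y,z,yaw deg); prints rows of offset/twist, tool down"""
    if start is None:
        o=bot.get_obs(); start=(*o['ee_pos'],o['tcp_rot'][2])
    p=np.array(start[:3],float);yaw=float(start[3])
    for w in wps:
        t=np.array(w[:3],float);dy=(w[3]-yaw+180)%360-180
        n=max(1,int(np.ceil(max(np.linalg.norm(t-p)*100/step,abs(dy)/8.5))))
        off,tw=[],[]
        for k in range(n):
            d=(t-p)/(n-k)*100;a=np.radians(yaw);c,s=np.cos(a),np.sin(a)
            o=np.round([c*d[0]+s*d[1],s*d[0]-c*d[1],-d[2]],1)
            p=p+np.array([c*o[0]+s*o[1],s*o[0]-c*o[1],-o[2]])/100
            r=np.round(-np.radians(((w[3]-yaw+180)%360-180)/(n-k)),3); yaw-=np.degrees(r)
            off.append(o.tolist());tw.append([0,0,float(r)])
        print('->',w,'end',p.round(4),round(yaw,1))
        for i in range(0,n,5): print(off[i:i+5],tw[i:i+5])
def st():
    o=bot.get_obs();print(round(o['time'],2),o['ee_pos'].round(4),o['tcp_rot'].round(1),o['wrist_force'].round(1),round(o['opening'],4),round(o['grasp_force'],1),o['q'].round(0))
E
python3 -c "
from h import *
plan((.4515,.3625,.2,81.5))"
```

```text
-> (0.4515, 0.3625, 0.2, 81.5) end [0.4515 0.3624 0.2003] 81.5
[[2.6, -3.6, 0.3], [2.8, -3.5, 0.3], [2.9, -3.3, 0.2], [3.1, -3.2, 0.3], [3.3, -3.0, 0.2]] [[0, 0, -0.053], [0, 0, -0.053], [0, 0, -0.053], [0, 0, -0.053], [0, 0, -0.054]]
[[3.4, -2.8, 0.3], [3.6, -2.6, 0.2], [3.7, -2.5, 0.3], [3.8, -2.3, 0.2], [4.0, -2.0, 0.3]] [[0, 0, -0.053], [0, 0, -0.054], [0, 0, -0.053], [0, 0, -0.054], [0, 0, -0.053]]
[[4.1, -1.8, 0.2], [4.1, -1.6, 0.3], [4.2, -1.4, 0.2], [4.3, -1.2, 0.3], [4.3, -0.9, 0.2]] [[0, 0, -0.054], [0, 0, -0.053], [0, 0, -0.054], [0, 0, -0.053], [0, 0, -0.054]]
[[4.4, -0.7, 0.3], [4.4, -0.5, 0.2], [4.5, -0.2, 0.3], [4.4, 0.0, 0.2], [4.5, 0.3, 0.3]] [[0, 0, -0.053], [0, 0, -0.054], [0, 0, -0.053], [0, 0, -0.054], [0, 0, -0.053]]
[[4.4, 0.5, 0.2]] [[0, 0, -0.054]]
```

Request:
move_arm --offset '[[2.6,-3.6,0.3],[2.8,-3.5,0.3],[2.9,-3.3,0.2],[3.1,-3.2,0.3],[3.3,-3.0,0.2]]' --twist '[[0,0,-0.053],[0,0,-0.053],[0,0,-0.053],[0,0,-0.053],[0,0,-0.054]]' --grip '[1,1,1,1,1]' --force 40

```text
time: 1.6
ee_pos: [0.2325, -0.3125, 0.2401]
tcp_rot: [180.0, -0.0, 32.6]
wrist_force: [1.8, 0.2, 0.2]
opening: 0.0856
grasp_force: 0.0
```

Request:
move_arm --offset '[[3.4,-2.8,0.3],[3.6,-2.6,0.2],[3.7,-2.5,0.3],[3.8,-2.3,0.2],[4.0,-2.0,0.3]]' --twist '[[0,0,-0.053],[0,0,-0.054],[0,0,-0.053],[0,0,-0.054],[0,0,-0.053]]' --grip '[1,1,1,1,1]'

```text
time: 2.1
ee_pos: [0.3011, -0.1011, 0.2276]
tcp_rot: [179.9, -0.0, 47.9]
wrist_force: [1.6, 0.3, -0.2]
opening: 0.0854
grasp_force: 0.0
```

Request:
move_arm --offset '[[4.1,-1.8,0.2],[4.1,-1.6,0.3],[4.2,-1.4,0.2],[4.3,-1.2,0.3],[4.3,-0.9,0.2]]' --twist '[[0,0,-0.054],[0,0,-0.053],[0,0,-0.054],[0,0,-0.053],[0,0,-0.054]]' --grip '[1,1,1,1,1]'

```text
time: 2.6
ee_pos: [0.3693, 0.1103, 0.2154]
tcp_rot: [180.0, -0.0, 63.3]
wrist_force: [0.9, -0.9, 0.4]
opening: 0.0852
grasp_force: 0.0
```

Request:
move_arm --offset '[[4.4,-0.7,0.3],[4.4,-0.5,0.2],[4.5,-0.2,0.3],[4.4,0.0,0.2],[4.5,0.3,0.3]]' --twist '[[0,0,-0.053],[0,0,-0.054],[0,0,-0.053],[0,0,-0.054],[0,0,-0.053]]' --grip '[1,1,1,1,1]'

```text
time: 3.1
ee_pos: [0.438, 0.3223, 0.2023]
tcp_rot: [180.0, -0.0, 78.6]
wrist_force: [0.9, -1.4, 0.5]
opening: 0.0854
grasp_force: 0.0
```

Request:
move_arm --offset '[[4.4,0.5,0.2],[0,0,0],[0,0,0]]' --twist '[[0,0,-0.054],[0,0,0],[0,0,0]]' --grip '[1,1,1]'

```text
time: 3.4
ee_pos: [0.4512, 0.3629, 0.1993]
tcp_rot: [-179.9, 0.1, 81.6]
wrist_force: [0.1, -0.3, -0.3]
opening: 0.0856
grasp_force: 0.0
```

```bash
python3 - <<'E'
from h import *
st()
T=viewer.camera('top');save(T,'t1.png')
t=T['color'][130:310,150:370,::-1];cv2.imwrite('pics/t1c.png',cv2.resize(t,None,fx=2.5,fy=2.5))
S=viewer.camera('side');W=cloud(S)
q=W.reshape(-1,3);q=q[(np.abs(q[:,0]-.4515)<.08)&(np.abs(q[:,1]-.3625)<.04)&(q[:,2]>.1)&(q[:,2]<.35)]
i=np.argsort(q[:,2])[:25];print(q[i].round(3)); 
plan((.4515,.3625,.074,81.5))
E
```

```text
3.4 [0.4512 0.3629 0.1993] [-1.799e+02  1.000e-01  8.160e+01] [ 0.1 -0.3 -0.3] 0.0856 0.0 [ 39.   8.   8.  90.  -0. 137.]
[[0.408 0.363 0.191]
 [0.404 0.358 0.193]
 [0.498 0.346 0.194]
 [0.495 0.346 0.194]
 [0.408 0.359 0.196]
 [0.405 0.359 0.196]
 [0.401 0.358 0.197]
 [0.399 0.365 0.197]
 [0.498 0.344 0.198]
 [0.408 0.361 0.198]
 [0.402 0.359 0.199]
 [0.501 0.348 0.2  ]
 [0.505 0.348 0.2  ]
 [0.494 0.339 0.2  ]
 [0.399 0.364 0.201]
 [0.495 0.345 0.201]
 [0.405 0.353 0.202]
 [0.405 0.36  0.202]
 [0.402 0.36  0.202]
 [0.408 0.358 0.203]
 [0.396 0.36  0.203]
 [0.399 0.367 0.203]
 [0.497 0.339 0.203]
 [0.504 0.347 0.203]
 [0.501 0.346 0.204]]
-> (0.4515, 0.3625, 0.074, 81.5) end [0.4515 0.3627 0.0736] 81.5
[[0.0, 0.0, 4.2], [0.0, 0.0, 4.2], [0.1, 0.0, 4.3]] [[0, 0, -0.0], [0, 0, -0.0], [0, 0, -0.0]]
```

View pics/t1c.png

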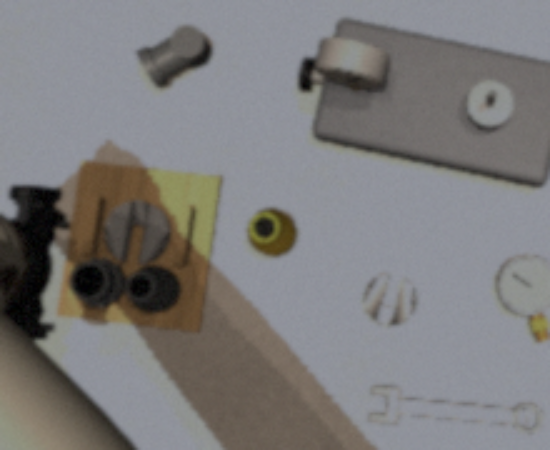

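The picture shows the gripper above the board, with union and reducer untouched in front of the mass. Depth puts the open fingertips about 9 mm ahead of the TCP. Descending on the union.

Request:
move_arm --offset '[[0,0,4.2],[0,0,4.2],[0,0,4.3],[0,0,0],[0,0,0]]' --twist '[[0,0,0],[0,0,0],[0,0,0],[0,0,0],[0,0,0]]' --grip '[1,1,1,1,0.3]'

```text
time: 4.0
ee_pos: [0.4516, 0.3616, 0.0748]
tcp_rot: [180.0, -0.0, 81.5]
wrist_force: [1.3, 0.2, 1.0]
opening: 0.0734
grasp_force: 0.0
```

Request:
move_arm --offset '[[0,0,0],[0,0,0],[0,0,0],[0,0,0],[0,0,0]]' --twist '[[0,0,0],[0,0,0],[0,0,0],[0,0,0],[0,0,0]]' --grip '[0.2,0.2,0.2,0.2,0.2]'

```text
time: 4.5
ee_pos: [0.4526, 0.3632, 0.0762]
tcp_rot: [179.8, -0.2, 81.5]
wrist_force: [0.0, -1.3, 8.0]
opening: 0.0391
grasp_force: 39.6
```

```bash
python3 -c "
from h import *
st()
plan((.4526,.363,.21,81.5),(.455,-.38,.21,81.5),(.455,-.38,.071,81.5),step=4.9)"
```

```text
4.5 [0.4526 0.3632 0.0762] [179.8  -0.2  81.5] [ 0.  -1.3  8. ] 0.0391 39.6 [ 39.   9.  -5.  76.  -0. 137.]
-> (0.4526, 0.363, 0.21, 81.5) end [0.4526 0.3632 0.2102] 81.5
[[-0.0, 0.0, -4.5], [-0.0, 0.0, -4.4], [-0.0, 0.0, -4.5]] [[0, 0, 0.0], [0, 0, 0.0], [0, 0, 0.0]]
-> (0.455, -0.38, 0.21, 81.5) end [ 0.455  -0.3803  0.2102] 81.5
[[-4.6, 0.7, 0.0], [-4.6, 0.7, 0.0], [-4.6, 0.7, 0.0], [-4.6, 0.7, 0.0], [-4.6, 0.7, 0.0]] [[0, 0, 0.0], [0, 0, 0.0], [0, 0, 0.0], [0, 0, 0.0], [0, 0, 0.0]]
[[-4.6, 0.7, 0.0], [-4.6, 0.7, 0.0], [-4.6, 0.7, 0.0], [-4.6, 0.7, 0.0], [-4.6, 0.7, 0.0]] [[0, 0, 0.0], [0, 0, 0.0], [0, 0, 0.0], [0, 0, 0.0], [0, 0, 0.0]]
[[-4.6, 0.7, 0.0], [-4.6, 0.7, 0.0], [-4.6, 0.7, 0.0], [-4.6, 0.7, 0.0], [-4.5, 0.7, 0.0]] [[0, 0, 0.0], [0, 0, 0.0], [0, 0, 0.0], [0, 0, 0.0], [0, 0, 0.0]]
[[-4.6, 0.7, 0.0]] [[0, 0, 0.0]]
-> (0.455, -0.38, 0.071, 81.5) end [ 0.455  -0.3803  0.0712] 81.5
[[0.0, -0.0, 4.6], [0.0, -0.0, 4.7], [0.0, -0.0, 4.6]] [[0, 0, 0.0], [0, 0, 0.0], [0, 0, 0.0]]
```

Request:
move_arm --offset '[[0,0,-2],[0,0,-4],[0,0,-4],[0,0,-3.5],[-2,0.3,0]]' --twist '[[0,0,0],[0,0,0],[0,0,0],[0,0,0],[0,0,0]]' --grip '[0.2,0.2,0.2,0.2,0.2]'

```text
time: 5.0
ee_pos: [0.4529, 0.3444, 0.2149]
tcp_rot: [179.6, -0.4, 81.6]
wrist_force: [0.2, -0.5, -0.6]
opening: 0.0385
grasp_force: 40.6
```

Request:
move_arm --offset '[[-4.6,0.7,0],[-4.6,0.7,0],[-4.6,0.7,0],[-4.6,0.7,0],[-4.6,0.7,0]]' --twist '[[0,0,0],[0,0,0],[0,0,0],[0,0,0],[0,0,0]]' --grip '[0.2,0.2,0.2,0.2,0.2]'

```text
time: 5.5
ee_pos: [0.4521, 0.1079, 0.2097]
tcp_rot: [179.9, -0.0, 81.5]
wrist_force: [1.2, 0.1, -0.9]
opening: 0.0388
grasp_force: 40.5
```

Request:
move_arm --offset '[[-4.6,0.7,0],[-4.6,0.7,0],[-4.6,0.7,0],[-4.6,0.7,0],[-4.6,0.7,0]]' --twist '[[0,0,0],[0,0,0],[0,0,0],[0,0,0],[0,0,0]]' --grip '[0.2,0.2,0.2,0.2,0.2]'

```text
time: 6.0
ee_pos: [0.4528, -0.1251, 0.2098]
tcp_rot: [179.9, 0.0, 81.5]
wrist_force: [1.2, 0.7, -0.7]
opening: 0.039
grasp_force: 40.5
```

Request:
move_arm --offset '[[-4.6,0.7,0],[-4.6,0.7,0],[-4.6,0.7,0],[-4.6,0.7,0],[-4.6,0.7,0]]' --twist '[[0,0,0],[0,0,0],[0,0,0],[0,0,0],[0,0,0]]' --grip '[0.2,0.2,0.2,0.2,0.2]'

```text
time: 6.5
ee_pos: [0.4535, -0.3579, 0.2097]
tcp_rot: [179.9, 0.1, 81.5]
wrist_force: [0.8, -0.1, -0.4]
opening: 0.039
grasp_force: 40.5
```

Request:
move_arm --offset '[[-2.6,0.4,0],[0,0,4],[0,0,4],[0,0,3.5],[0,0,0]]' --twist '[[0,0,0],[0,0,0],[0,0,0],[0,0,0],[0,0,0]]' --grip '[0.2,0.2,0.2,0.2,0.2]'

```text
time: 7.0
ee_pos: [0.4519, -0.3807, 0.0893]
tcp_rot: [-179.7, -0.2, 81.5]
wrist_force: [-0.7, -0.2, -1.7]
opening: 0.0384
grasp_force: 40.6
```

```bash
python3 - <<'E'
from h import *
st()
S=viewer.camera('side');cv2.imwrite('pics/s2c.png',cv2.resize(S['color'][200:380,220:420,::-1],None,fx=3,fy=3))
E
```

```text
7.0 [ 0.4519 -0.3807  0.0893] [-179.7   -0.2   81.5] [-0.7 -0.2 -1.7] 0.0384 40.6 [-40.  11.  -2.  78.   0.  58.]
```

View pics/s2c.png

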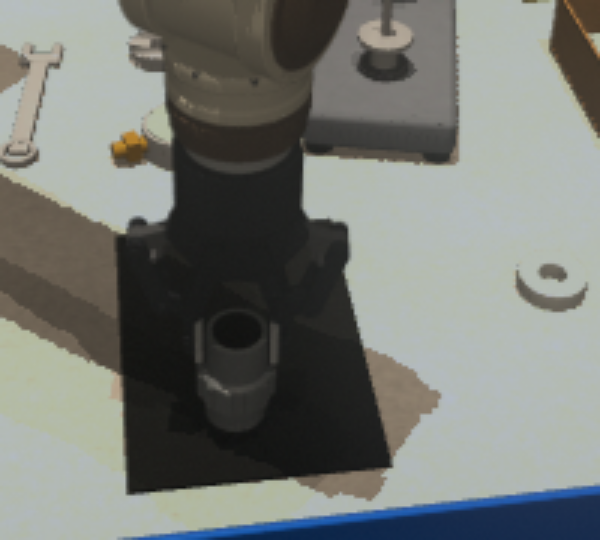

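The side view shows the union held upright above the mat, at crop pixel (238,370). Lowering it.

Request:
move_arm --offset '[[0,0,1.0],[0,0,0.4],[0,0,0.2],[0,0,0],[0,0,0]]' --twist '[[0,0,0],[0,0,0],[0,0,0],[0,0,0],[0,0,0]]' --grip '[0.2,0.2,0.2,0.2,0.2]'

```text
time: 7.55
ee_pos: [0.454, -0.3822, 0.0779]
tcp_rot: [180.0, 0.0, 81.5]
wrist_force: [0.2, 0.2, -0.9]
opening: 0.0388
grasp_force: 40.6
```

Request:
move_arm --offset '[[0,0,0.3],[0,0,0.2],[0,0,0],[0,0,0]]' --twist '[[0,0,0],[0,0,0],[0,0,0],[0,0,0]]' --grip '[0.2,0.2,0.2,0.2]'

```text
time: 7.95
ee_pos: [0.4537, -0.382, 0.0722]
tcp_rot: [-180.0, -0.0, 81.5]
wrist_force: [-0.0, 0.2, -1.2]
opening: 0.0387
grasp_force: 40.6
```

Request:
move_arm --offset '[[0,0,0.1],[0,0,0.1],[0,0,0]]' --twist '[[0,0,0],[0,0,0],[0,0,0]]' --grip '[0.2,0.2,0.2]'

```text
time: 8.25
ee_pos: [0.4538, -0.3823, 0.0712]
tcp_rot: [180.0, 0.0, 81.5]
wrist_force: [-2.5, 2.0, 6.2]
opening: 0.0387
grasp_force: 41.2
```

Request:
move_arm --offset '[[0,0,0],[0,0,0],[0,0,0],[0,0,0],[0,0,-3]]' --twist '[[0,0,0],[0,0,0],[0,0,0],[0,0,0],[0,0,0]]' --grip '[0.6,0.8,1,1,1]'

```text
time: 8.75
ee_pos: [0.4522, -0.3807, 0.0965]
tcp_rot: [-179.7, -0.2, 81.5]
wrist_force: [-0.6, 0.0, 0.1]
opening: 0.085
grasp_force: 0.0
```

Request:
move_arm --offset '[[0,0,-4],[0,0,-4],[4.6,-0.7,0],[4.6,-0.7,0],[4.6,-0.7,0]]' --twist '[[0,0,0],[0,0,0],[0,0,0],[0,0,0],[0,0,0]]' --grip '[1,1,1,1,1]'

```text
time: 9.25
ee_pos: [0.4531, -0.2413, 0.1804]
tcp_rot: [180.0, 0.0, 81.5]
wrist_force: [1.6, -0.0, 0.5]
opening: 0.085
grasp_force: 0.0
```

```bash
python3 - <<'E'
from h import *
st()
S=viewer.camera('side');T=viewer.camera('top')
for p in (S,T):
    W=cloud(p).reshape(-1,3);q=W[(np.hypot(W[:,0]-.4538,W[:,1]+.3823)<.035)&(abs(W[:,2]-.073)<.006)];print(len(q),cv2.minEnclosingCircle(q[:,:2].astype(np.float32)) if len(q) else '',np.median(q[:,2]))
plan((.444,.307,.2,81.5),(.444,.307,.083,81.5),step=4.9)
E
```

```text
9.25 [ 0.4531 -0.2413  0.1804] [180.    0.   81.5] [ 1.6 -0.   0.5] 0.085 0.0 [-28.  -1.  -4.  87.   0.  71.]
299 ((0.45361024141311646, -0.3856126368045807), 0.021021444350481033) 0.07271114017581237
0  nan
-> (0.444, 0.307, 0.2, 81.5) end [0.4442 0.3065 0.1999] 81.5
[[4.5, -0.7, -0.2], [4.5, -0.7, -0.2], [4.5, -0.7, -0.2], [4.5, -0.7, -0.1], [4.5, -0.7, -0.2]] [[0, 0, 0.0], [0, 0, 0.0], [0, 0, 0.0], [0, 0, 0.0], [0, 0, 0.001]]
[[4.5, -0.8, -0.1], [4.5, -0.7, -0.2], [4.5, -0.8, -0.1], [4.5, -0.8, -0.2], [4.4, -0.7, -0.1]] [[0, 0, 0.0], [0, 0, 0.001], [0, 0, 0.0], [0, 0, 0.001], [0, 0, 0.0]]
[[4.5, -0.8, -0.2], [4.4, -0.7, -0.1]] [[0, 0, 0.001], [0, 0, 0.0]]
-> (0.444, 0.307, 0.083, 81.5) end [0.4442 0.3065 0.0829] 81.5
[[0.0, -0.0, 3.9], [0.0, -0.0, 3.9], [0.0, -0.0, 3.9]] [[0, 0, 0.0], [0, 0, 0.0], [0, 0, 0.0]]
  return _methods._mean(a, axis=axis, dtype=dtype,
  ret = ret.dtype.type(ret / rcount)
```

Request:
move_arm --offset '[[4.5,-0.7,-0.2],[4.5,-0.7,-0.2],[4.5,-0.7,-0.2],[4.5,-0.7,-0.1],[4.5,-0.7,-0.2]]' --twist '[[0,0,0],[0,0,0],[0,0,0],[0,0,0],[0,0,0]]' --grip '[1,1,1,1,1]'

```text
time: 9.85
ee_pos: [0.4518, -0.0135, 0.1894]
tcp_rot: [180.0, 0.0, 81.5]
wrist_force: [0.5, 0.5, 1.4]
opening: 0.0854
grasp_force: 0.0
```

Request:
move_arm --offset '[[4.5,-0.8,-0.1],[4.5,-0.7,-0.2],[4.5,-0.8,-0.1],[4.5,-0.8,-0.2],[4.4,-0.7,-0.1]]' --twist '[[0,0,0],[0,0,0],[0,0,0],[0,0,0],[0,0,0]]' --grip '[1,1,1,1,1]'

```text
time: 10.35
ee_pos: [0.4473, 0.2142, 0.1965]
tcp_rot: [180.0, -0.0, 81.5]
wrist_force: [1.9, -0.9, -0.0]
opening: 0.0857
grasp_force: 0.0
```

Request:
move_arm --offset '[[4.5,-0.8,-0.2],[4.4,-0.7,-0.1],[0,0,0],[0,0,0]]' --twist '[[0,0,0],[0,0,0],[0,0,0],[0,0,0]]' --grip '[1,1,1,1]'

```text
time: 10.75
ee_pos: [0.4456, 0.3031, 0.1987]
tcp_rot: [-180.0, 0.1, 81.6]
wrist_force: [0.2, -0.2, -0.7]
opening: 0.0854
grasp_force: 0.0
```

Request:
move_arm --offset '[[0.4,-0.2,3.5],[0,0,4],[0,0,4],[0,0,0],[0,0,0]]' --twist '[[0,0,0],[0,0,0],[0,0,0],[0,0,0],[0,0,0]]' --grip '[1,1,1,1,0.3]'

```text
time: 11.25
ee_pos: [0.4445, 0.3058, 0.0851]
tcp_rot: [-180.0, 0.0, 81.4]
wrist_force: [0.5, 0.5, 1.7]
opening: 0.073
grasp_force: 0.0
```

Request:
move_arm --offset '[[0,0,0],[0,0,0],[0,0,0],[0,0,0],[0,0,0]]' --twist '[[0,0,0],[0,0,0],[0,0,0],[0,0,0],[0,0,0]]' --grip '[0.1,0.1,0.1,0.1,0.1]'

```text
time: 11.75
ee_pos: [0.4449, 0.3074, 0.0861]
tcp_rot: [179.9, -0.1, 81.5]
wrist_force: [-1.6, -0.2, 6.2]
opening: 0.0287
grasp_force: 39.0
```

Request:
move_arm --offset '[[0,0,0],[0,0,-2],[0,0,-4],[0,0,-4],[0,0,-3]]' --twist '[[0,0,0],[0,0,0],[0,0,0],[0,0,0],[0,0,0]]' --grip '[0.1,0.1,0.1,0.1,0.1]'

```text
time: 12.25
ee_pos: [0.4444, 0.3071, 0.2175]
tcp_rot: [179.9, -0.1, 81.5]
wrist_force: [1.2, -0.4, -0.3]
opening: 0.0285
grasp_force: 39.8
```

```bash
python3 -c "
from h import *
st()
plan((.455,-.31,.21,81.5),(.455,-.31,.09,81.5),step=4.8)"
```

```text
12.25 [0.4444 0.3071 0.2175] [ 1.799e+02 -1.000e-01  8.150e+01] [ 1.2 -0.4 -0.3] 0.0285 39.8 [ 35.   3.   4.  91.   0. 133.]
-> (0.455, -0.31, 0.21, 81.5) end [ 0.4546 -0.3102  0.2095] 81.5
[[-4.7, 0.8, 0.1], [-4.7, 0.8, 0.1], [-4.7, 0.8, 0.1], [-4.7, 0.8, 0.0], [-4.7, 0.8, 0.1]] [[0, 0, 0.0], [0, 0, 0.0], [0, 0, 0.0], [0, 0, 0.0], [0, 0, 0.0]]
[[-4.7, 0.8, 0.0], [-4.7, 0.8, 0.1], [-4.7, 0.8, 0.0], [-4.7, 0.7, 0.1], [-4.6, 0.8, 0.0]] [[0, 0, 0.0], [0, 0, 0.0], [0, 0, 0.0], [0, 0, 0.0], [0, 0, 0.0]]
[[-4.7, 0.7, 0.1], [-4.6, 0.8, 0.0], [-4.7, 0.7, 0.1]] [[0, 0, 0.0], [0, 0, 0.0], [0, 0, 0.0]]
-> (0.455, -0.31, 0.09, 81.5) end [ 0.4546 -0.3102  0.0895] 81.5
[[0.0, 0.0, 4.0], [0.0, 0.0, 4.0], [0.0, 0.0, 4.0]] [[0, 0, 0.0], [0, 0, 0.0], [0, 0, 0.0]]
```

Request:
move_arm --offset '[[-4.7,0.8,0.1],[-4.7,0.8,0.1],[-4.7,0.8,0.1],[-4.7,0.8,0],[-4.7,0.8,0.1]]' --twist '[[0,0,0],[0,0,0],[0,0,0],[0,0,0],[0,0,0]]' --grip '[0.1,0.1,0.1,0.1,0.1]'

```text
time: 12.75
ee_pos: [0.4489, 0.0669, 0.2111]
tcp_rot: [179.9, -0.0, 81.6]
wrist_force: [1.5, 0.1, -0.9]
opening: 0.0291
grasp_force: 39.8
```

Request:
move_arm --offset '[[-4.7,0.8,0],[-4.7,0.8,0.1],[-4.7,0.8,0],[-4.7,0.7,0.1],[-4.6,0.8,0]]' --twist '[[0,0,0],[0,0,0],[0,0,0],[0,0,0],[0,0,0]]' --grip '[0.1,0.1,0.1,0.1,0.1]'

```text
time: 13.25
ee_pos: [0.4528, -0.1707, 0.209]
tcp_rot: [179.9, 0.0, 81.5]
wrist_force: [1.1, 0.1, -1.0]
opening: 0.0285
grasp_force: 39.8
```

Request:
move_arm --offset '[[-4.7,0.7,0.1],[-4.6,0.8,0],[-4.5,0.7,0.1],[0,0,4],[0,0,4]]' --twist '[[0,0,0],[0,0,0],[0,0,0],[0,0,0],[0,0,0]]' --grip '[0.1,0.1,0.1,0.1,0.1]'

```text
time: 13.75
ee_pos: [0.4551, -0.3104, 0.1265]
tcp_rot: [179.8, 0.1, 81.4]
wrist_force: [0.5, 0.0, -1.5]
opening: 0.0288
grasp_force: 39.9
```

Request:
move_arm --offset '[[0,0,3.5],[0,0,0.5],[0,0,0],[0,0,0]]' --twist '[[0,0,0],[0,0,0],[0,0,0],[0,0,0]]' --grip '[0.1,0.1,0.1,0.1]'

```text
time: 14.15
ee_pos: [0.4556, -0.3089, 0.0887]
tcp_rot: [179.8, 0.1, 81.5]
wrist_force: [-0.3, -0.6, -0.1]
opening: 0.0288
grasp_force: 39.9
```

Request:
move_arm --offset '[[0,0,0.4],[0,0,0.2],[0,0,0.1],[0,0,0],[0,0,0]]' --twist '[[0,0,0],[0,0,0],[0,0,0],[0,0,0],[0,0,0]]' --grip '[0.1,0.1,0.1,0.1,0.1]'

```text
time: 14.65
ee_pos: [0.4551, -0.3088, 0.0811]
tcp_rot: [179.9, 0.1, 81.5]
wrist_force: [-2.4, 0.3, 8.1]
opening: 0.0288
grasp_force: 40.6
```

Request:
move_arm --offset '[[0,0,0],[0,0,0],[0,0,0],[0,0,0],[0,0,-3]]' --twist '[[0,0,0],[0,0,0],[0,0,0],[0,0,0],[0,0,0]]' --grip '[0.6,0.8,1,1,1]'

```text
time: 15.15
ee_pos: [0.4529, -0.3072, 0.1058]
tcp_rot: [-179.7, -0.2, 81.5]
wrist_force: [-0.1, -0.5, 0.2]
opening: 0.0854
grasp_force: 0.0
```

Request:
move_arm --offset '[[0,0,-4],[0,0,-4],[4.6,-0.7,0],[4.6,-0.7,0],[4.6,-0.7,0]]' --twist '[[0,0,0],[0,0,0],[0,0,0],[0,0,0],[0,0,0]]' --grip '[1,1,1,1,1]'

```text
time: 15.65
ee_pos: [0.454, -0.1676, 0.1894]
tcp_rot: [180.0, -0.0, 81.4]
wrist_force: [0.2, -0.1, 0.3]
opening: 0.0855
grasp_force: 0.0
```

```bash
python3 - <<'E'
from h import *
st()
S=viewer.camera('side');cv2.imwrite('pics/s3c.png',cv2.resize(S['color'][130:370,220:420,::-1],None,fx=2.4,fy=2.4))
W=cloud(S).reshape(-1,3)
for c,z in(((.4538,-.3823),.073),((.4551,-.309),.083)):
    q=W[(np.hypot(W[:,0]-c[0],W[:,1]-c[1])<.03)&(abs(W[:,2]-z)<.006)];print(len(q),cv2.minEnclosingCircle(q[:,:2].astype(np.float32)),np.median(q[:,2]))
plan((.503,.328,.15,81.5),step=4.9)
E
```

```text
15.65 [ 0.454  -0.1676  0.1894] [180.   -0.   81.4] [ 0.2 -0.1  0.3] 0.0855 0.0 [-20.  -5.  -7.  88.   0.  78.]
303 ((0.45305922627449036, -0.38493072986602783), 0.021232707425951958) 0.07296047896567626
145 ((0.4537898302078247, -0.3098070025444031), 0.016496669501066208) 0.08267209262043307
-> (0.503, 0.328, 0.15, 81.5) end [0.5027 0.3277 0.1497] 81.5
[[4.5, -0.2, 0.4], [4.5, -0.2, 0.4], [4.5, -0.2, 0.4], [4.5, -0.2, 0.3], [4.5, -0.2, 0.4]] [[0, 0, 0.0], [0, 0, 0.0], [0, 0, 0.0], [0, 0, 0.0], [0, 0, 0.0]]
[[4.5, -0.2, 0.3], [4.4, -0.2, 0.4], [4.5, -0.2, 0.3], [4.4, -0.2, 0.4], [4.5, -0.2, 0.3]] [[0, 0, 0.0], [0, 0, 0.0], [0, 0, 0.001], [0, 0, 0.0], [0, 0, 0.001]]
[[4.4, -0.3, 0.4]] [[0, 0, 0.0]]
```

View pics/s3c.png

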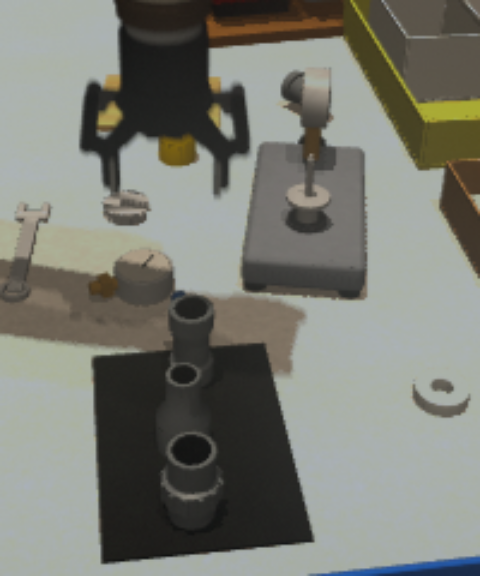

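The side view shows both fittings upright on the mat in front of the valve. I'll refit the large mass now that the view is clear.

```bash
python3 - <<'E'
from h import *
from scipy.optimize import differential_evolution as DE
T=viewer.camera('top');S=viewer.camera('side');c=np.array((.503,.3285));r=.033
for p in(T,S):
    W=cloud(p).reshape(-1,3)
    bx=np.array([.989,-.148]);by=np.array([.148,.989]);d=W[:,:2]-c
    q=W[(abs(d@by)<.0385)&(abs(d@bx)<.042)&(W[:,2]<.034)];hi=q[:,2]>.019
    def cost(p):
        d=q[:,:2]-p[:2];ca,sa=np.cos(p[2]),np.sin(p[2]);x=d@[ca,sa];y=d@[-sa,ca]
        return np.sum(((np.hypot(x,y)<r)&~((abs(y)<.008)&(x>-.008)))!=hi)
    b=DE(cost,[(c[0]-.012,c[0]+.012),(c[1]-.012,c[1]+.012),(2,4.3)],seed=1,popsize=30)
    print(b.x[:2],np.degrees(b.x[2]),b.fun,len(q),hi.sum(),np.median(q[hi,2]))
E
```

```text
[0.50376428 0.32992606] 170.06639217912723 43.0 914 424 0.02567188395717368
[0.5094194  0.32981258] 239.9703696947374 0.0 0 0 nan
  return _methods._mean(a, axis=axis, dtype=dtype,
  ret = ret.dtype.type(ret / rcount)
```

Request:
move_arm --offset '[[4.5,-0.2,0],[4.5,-0.2,0],[4.5,-0.2,0],[4.5,-0.2,0],[4.5,-0.2,0]]' --twist '[[0,0,0],[0,0,0],[0,0,0],[0,0,0],[0,0,0]]' --grip '[1,1,1,1,1]'

```text
time: 16.3
ee_pos: [0.4779, 0.056, 0.1893]
tcp_rot: [180.0, 0.0, 81.4]
wrist_force: [0.9, -0.8, 0.7]
opening: 0.0853
grasp_force: 0.0
```

Request:
move_arm --offset '[[4.5,-0.2,0],[4.5,-0.2,0.5],[4.5,-0.2,1],[4.5,-0.2,1],[4.5,-0.2,1]]' --twist '[[0,0,0],[0,0,0],[0,0,0],[0,0,0],[0,0,0]]' --grip '[1,1,1,1,1]'

```text
time: 16.8
ee_pos: [0.5016, 0.2804, 0.1537]
tcp_rot: [180.0, 0.0, 81.5]
wrist_force: [1.3, 0.5, 0.5]
opening: 0.0854
grasp_force: 0.0
```

Request:
move_arm --offset '[[4.2,-0.3,1],[0,0,0],[0,0,0],[0,0,0]]' --twist '[[0,0,0],[0,0,0],[0,0,0],[0,0,0]]' --grip '[1,1,1,1]'

```text
time: 17.2
ee_pos: [0.5046, 0.3201, 0.1444]
tcp_rot: [180.0, 0.0, 81.5]
wrist_force: [-0.6, -0.5, 0.9]
opening: 0.0851
grasp_force: 0.0
```

```bash
python3 -c "
from h import *
st();plan((.503,.3285,.05,81.5))"
```

```text
17.2 [0.5046 0.3201 0.1444] [180.    0.   81.5] [-0.6 -0.5  0.9] 0.0851 0.0 [ 32.  11.   4.  84.  -0. 131.]
-> (0.503, 0.3285, 0.05, 81.5) end [0.5028 0.3284 0.0504] 81.5
[[0.3, -0.1, 3.1], [0.3, -0.1, 3.2], [0.2, -0.1, 3.1]] [[0, 0, -0.0], [0, 0, -0.0], [0, 0, -0.001]]
```

Request:
move_arm --offset '[[0.9,-0.1,3],[0,0,4],[0,0,3],[0,0,1.4],[0,0,0]]' --twist '[[0,0,0],[0,0,0],[0,0,0],[0,0,0],[0,0,0]]' --grip '[1,1,1,1,1]'

```text
time: 17.7
ee_pos: [0.504, 0.3287, 0.0291]
tcp_rot: [-179.9, 0.1, 81.4]
wrist_force: [-0.2, 0.5, -0.1]
opening: 0.0854
grasp_force: 0.0
```

Request:
move_arm --offset '[[0,0,0],[0,0,0]]' --twist '[[0,0,0],[0,0,0]]' --grip '[1,1]'

```text
time: 17.9
ee_pos: [0.5055, 0.3306, 0.0326]
tcp_rot: [179.9, -0.1, 81.5]
wrist_force: [0.2, 0.5, -0.1]
opening: 0.0852
grasp_force: 0.0
```

Request:
move_arm --offset '[[-0.1,-0.1,0.5],[0,0,0],[0,0,0],[0,0,0],[0,0,0]]' --twist '[[0,0,0],[0,0,0],[0,0,0],[0,0,0],[0,0,0]]' --grip '[1,1,0.6,0.6,0.6]' --force 60

```text
time: 18.4
ee_pos: [0.5039, 0.3296, 0.0263]
tcp_rot: [179.9, -0.0, 81.5]
wrist_force: [1.5, -2.6, 5.5]
opening: 0.0628
grasp_force: 65.2
```

Request:
move_arm --offset '[[0,0,0],[0,0,0],[0,0,0]]' --twist '[[0,0,0],[0,0,0],[0,0,0]]' --grip '[0.5,0.5,0.5]'

```text
time: 18.7
ee_pos: [0.5039, 0.3296, 0.0263]
tcp_rot: [179.9, -0.0, 81.5]
wrist_force: [1.6, -1.2, 5.2]
opening: 0.0623
grasp_force: 65.2
```

Request:
move_arm --offset '[[0,0,-1],[0,0,-2],[0,0,-3],[0,0,-3],[0,0,-3]]' --twist '[[0,0,0],[0,0,0],[0,0,0],[0,0,0],[0,0,0]]' --grip '[0.5,0.5,0.5,0.5,0.5]'

```text
time: 19.2
ee_pos: [0.5027, 0.3292, 0.1463]
tcp_rot: [-179.9, 0.0, 81.5]
wrist_force: [0.5, 0.4, -4.1]
opening: 0.0626
grasp_force: 66.7
```

```bash
python3 - <<'E'
from h import *
st()
S=viewer.camera('side');cv2.imwrite('pics/s4c.png',cv2.resize(S['color'][90:210,220:400,::-1],None,fx=4,fy=4))
W=cloud(S).reshape(-1,3);o=bot.get_obs()['ee_pos']
q=W[(np.hypot(W[:,0]-o[0],W[:,1]-o[1])<.034)&(W[:,2]>.08)&(W[:,2]<o[2]+.03)]
print(np.percentile(q,[0,5,25,50,75,95,100],axis=0).round(4).T,len(q),o)
plan((.51,.2,.215,81.5),(.618,-.042,.215,81.5))
E
```

```text
19.2 [0.5027 0.3292 0.1463] [-179.9    0.    81.5] [ 0.5  0.4 -4.1] 0.0626 66.7 [ 33.  11.   5.  84.   0. 132.]
[[0.4702 0.475  0.4907 0.5051 0.5187 0.5321 0.5326]
 [0.2966 0.2994 0.3079 0.3198 0.339  0.3531 0.3613]
 [0.1257 0.1288 0.1423 0.1446 0.1457 0.1523 0.1791]] 177 [0.50408754 0.33014466 0.15210381]
-> (0.51, 0.2, 0.215, 81.5) end [0.51   0.1999 0.2151] 81.5
[[-3.2, 0.6, -1.6], [-3.2, 0.6, -1.6], [-3.2, 0.7, -1.5], [-3.2, 0.6, -1.6]] [[0, 0, 0.0], [0, 0, 0.0], [0, 0, 0.0], [0, 0, 0.0]]
-> (0.618, -0.042, 0.215, 81.5) end [ 0.6176 -0.0416  0.2151] 81.5
[[-3.7, 2.4, 0.0], [-3.7, 2.4, 0.0], [-3.7, 2.4, 0.0], [-3.7, 2.3, 0.0], [-3.8, 2.4, 0.0]] [[0, 0, 0.0], [0, 0, 0.0], [0, 0, 0.0], [0, 0, 0.0], [0, 0, 0.0]]
[[-3.7, 2.3, 0.0]] [[0, 0, 0.0]]
```

View pics/s4c.png

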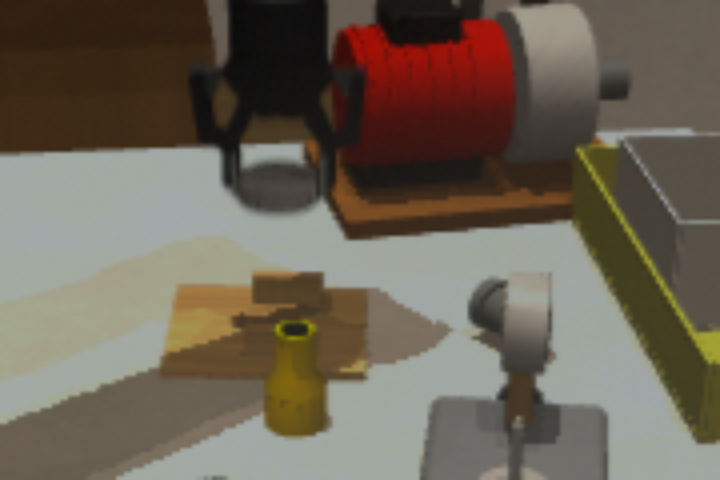

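The side view shows the mass held flat between the fingers, clear of the board at crop pixel (275,188). Carrying it to the tester.

Request:
move_arm --offset '[[-3.2,0.6,-1.6],[-3.2,0.6,-1.6],[-3.2,0.7,-1.5],[-3.2,0.6,-1.6],[0,0,0]]' --twist '[[0,0,0],[0,0,0],[0,0,0],[0,0,0],[0,0,0]]' --grip '[0.5,0.5,0.5,0.5,0.5]'

```text
time: 19.75
ee_pos: [0.5096, 0.1963, 0.2108]
tcp_rot: [179.9, -0.0, 81.4]
wrist_force: [-0.1, 0.8, -3.4]
opening: 0.0623
grasp_force: 67.1
```

Request:
move_arm --offset '[[-3.7,2.4,0],[-3.7,2.4,0],[-3.7,2.4,0],[-3.7,2.3,0],[-3.7,2.4,0]]' --twist '[[0,0,0],[0,0,0],[0,0,0],[0,0,0],[0,0,0]]' --grip '[0.5,0.5,0.5,0.5,0.5]'

```text
time: 20.25
ee_pos: [0.5997, -0.0026, 0.2077]
tcp_rot: [-179.9, -0.0, 81.5]
wrist_force: [1.0, 0.6, -3.4]
opening: 0.0622
grasp_force: 67.2
```

Request:
move_arm --offset '[[-3.7,2.3,0],[0,0,2.5],[0,0,2.5],[0,0,0],[0,0,0]]' --twist '[[0,0,0],[0,0,0],[0,0,0],[0,0,0],[0,0,0]]' --grip '[0.5,0.5,0.5,0.5,0.5]'

```text
time: 20.75
ee_pos: [0.6164, -0.0409, 0.1581]
tcp_rot: [-179.9, -0.0, 81.5]
wrist_force: [-0.2, 0.2, -3.9]
opening: 0.0623
grasp_force: 67.4
```

```bash
python3 - <<'E'
from h import *
st()
S=viewer.camera('side');T=viewer.camera('top')
a=cv2.resize(S['color'][120:240,290:430],None,fx=2.8,fy=2.8);b=cv2.resize(T['color'][110:230,280:420],None,fx=2.8,fy=2.8)
cv2.imwrite('pics/s5c.png',np.hstack([a,b])[:,:,::-1])
plan((.618,-.042,.156,81.5))
E
```

```text
20.75 [ 0.6164 -0.0409  0.1581] [-179.9   -0.    81.5] [-0.2  0.2 -3.9] 0.0623 67.4 [-4. 14.  9. 86.  0. 95.]
-> (0.618, -0.042, 0.156, 81.5) end [ 0.6181 -0.042   0.1559] 81.5
[[-0.1, 0.1, 0.4]] [[0, 0, 0.001]]
```

View pics/s5c.png

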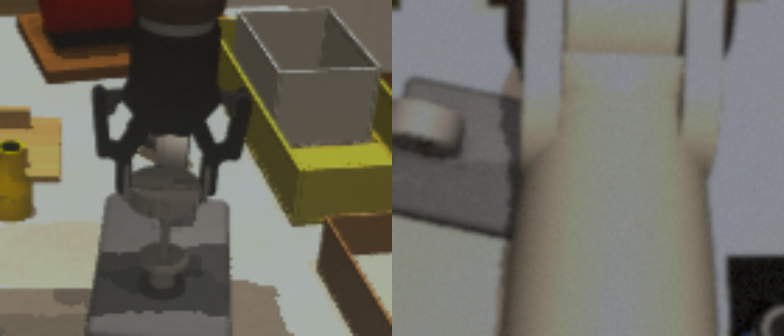

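The side crop shows the rod at x≈165 under the mass centred at x≈166, so they're aligned. Lowering slowly with force checks.

Request:
move_arm --offset '[[-0.1,0.1,0.5],[0,0,0.7],[0,0,0.7],[0,0,0.7],[0,0,0]]' --twist '[[0,0,0],[0,0,0],[0,0,0],[0,0,0],[0,0,0]]' --grip '[0.5,0.5,0.5,0.5,0.5]'

```text
time: 21.35
ee_pos: [0.617, -0.0425, 0.1307]
tcp_rot: [-179.9, 0.0, 81.5]
wrist_force: [-0.4, -0.2, -4.0]
opening: 0.0621
grasp_force: 67.4
```

Request:
move_arm --offset '[[0,0,0.8],[0,0,0.8],[0,0,0.7],[0,0,0.3],[0,0,0]]' --twist '[[0,0,0],[0,0,0],[0,0,0],[0,0,0],[0,0,0]]' --grip '[0.5,0.5,0.5,0.5,0.5]'

```text
time: 21.85
ee_pos: [0.6173, -0.0425, 0.1055]
tcp_rot: [-179.9, 0.0, 81.5]
wrist_force: [-0.4, -0.5, -3.4]
opening: 0.0621
grasp_force: 67.5
```

Request:
move_arm --offset '[[0,0,0.2],[0,0,0],[0,0,0]]' --twist '[[0,0,0],[0,0,0],[0,0,0]]' --grip '[0.5,0.5,0.5]'

```text
time: 22.15
ee_pos: [0.6177, -0.0425, 0.1045]
tcp_rot: [180.0, -0.0, 81.5]
wrist_force: [-0.1, -0.1, -2.6]
opening: 0.0627
grasp_force: 67.5
```

Request:
move_arm --offset '[[0,0,0.2],[0,0,0.2],[0,0,0],[0,0,0]]' --twist '[[0,0,0],[0,0,0],[0,0,0],[0,0,0]]' --grip '[0.5,0.5,0.5,0.5]'

```text
time: 22.55
ee_pos: [0.6176, -0.0425, 0.1002]
tcp_rot: [-180.0, -0.0, 81.5]
wrist_force: [0.5, 0.4, -3.4]
opening: 0.0623
grasp_force: 67.5
```

Request:
move_arm --offset '[[0,0,0.1],[0,0,0.1],[0,0,0]]' --twist '[[0,0,0],[0,0,0],[0,0,0]]' --grip '[0.5,0.5,0.5]'

```text
time: 22.85
ee_pos: [0.6177, -0.0425, 0.0985]
tcp_rot: [180.0, -0.0, 81.5]
wrist_force: [0.5, -0.2, -2.2]
opening: 0.0629
grasp_force: 67.6
```

Request:
move_arm --offset '[[0,0,0.1],[0,0,0],[0,0,0]]' --twist '[[0,0,0],[0,0,0],[0,0,0]]' --grip '[0.5,0.5,0.5]'

```text
time: 23.15
ee_pos: [0.6177, -0.0425, 0.0984]
tcp_rot: [179.9, -0.0, 81.5]
wrist_force: [-4.4, 0.9, 6.2]
opening: 0.0622
grasp_force: 68.1
```

Request:
move_arm --offset '[[0,0,0],[0,0,0],[0,0,0],[0,0,0],[0,0,0]]' --twist '[[0,0,0],[0,0,0],[0,0,0],[0,0,0],[0,0,0]]' --grip '[0.78,0.85,1,1,1]'

```text
time: 23.65
ee_pos: [0.6177, -0.0425, 0.0972]
tcp_rot: [180.0, 0.0, 81.5]
wrist_force: [-0.2, -1.5, 0.6]
opening: 0.0853
grasp_force: 0.0
```

Request:
move_arm --offset '[[0,0,-1],[0,0,-3],[0,0,-4],[0,0,-3],[0,0,0]]' --twist '[[0,0,0],[0,0,0],[0,0,0],[0,0,0],[0,0,0]]' --grip '[1,1,1,1,1]'

```text
time: 24.15
ee_pos: [0.6191, -0.0426, 0.2133]
tcp_rot: [179.5, -0.0, 81.5]
wrist_force: [0.4, -0.8, -0.5]
opening: 0.085
grasp_force: 0.0
```

```bash
python3 - <<'E'
from h import *
st()
S=viewer.camera('side');W=cloud(S).reshape(-1,3)
q=W[(np.hypot(W[:,0]-.618,W[:,1]+.0425)<.04)&(abs(W[:,2]-.098)<.003)]
print(len(q),cv2.minEnclosingCircle(q[:,:2].astype(np.float32)),np.median(q[:,2]))
plan((.427,.066,.2,163),(.427,.066,.06,163))
E
```

```text
24.15 [ 0.6191 -0.0426  0.2133] [179.5  -0.   81.5] [ 0.4 -0.8 -0.5] 0.085 0.0 [-4. 14. 16. 91. -0. 95.]
241 ((0.6162684559822083, -0.045948248356580734), 0.0351620577275753) 0.09737963164478192
-> (0.427, 0.066, 0.2, 163) end [0.4273 0.0661 0.1995] 163.0
[[0.8, -2.1, 0.1], [1.1, -1.9, 0.1], [1.3, -1.7, 0.1], [1.6, -1.5, 0.1], [1.8, -1.3, 0.1]] [[0, 0, -0.142], [0, 0, -0.142], [0, 0, -0.142], [0, 0, -0.142], [0, 0, -0.142]]
[[1.9, -1.1, 0.1], [2.1, -0.8, 0.1], [2.1, -0.5, 0.1], [2.2, -0.1, 0.1], [2.2, 0.2, 0.2]] [[0, 0, -0.142], [0, 0, -0.143], [0, 0, -0.142], [0, 0, -0.143], [0, 0, -0.142]]
-> (0.427, 0.066, 0.06, 163) end [0.4273 0.0661 0.0595] 163.0
[[0.0, -0.0, 3.5], [0.0, -0.0, 3.5], [0.0, -0.0, 3.5], [0.0, -0.0, 3.5]] [[0, 0, -0.0], [0, 0, -0.0], [0, 0, -0.0], [0, 0, -0.0]]
```

Request:
move_arm --offset '[[0.8,-2.1,0.1],[1.1,-1.9,0.1],[1.3,-1.7,0.1],[1.6,-1.5,0.1],[1.8,-1.3,0.1]]' --twist '[[0,0,-0.142],[0,0,-0.142],[0,0,-0.142],[0,0,-0.142],[0,0,-0.142]]' --grip '[1,1,1,1,1]'

```text
time: 24.7
ee_pos: [0.5212, 0.013, 0.2012]
tcp_rot: [-179.9, -0.0, 122.5]
wrist_force: [0.0, 0.5, -0.3]
opening: 0.0853
grasp_force: 0.0
```

Request:
move_arm --offset '[[1.9,-1.1,0.1],[2.1,-0.8,0.1],[2.1,-0.5,0.1],[2.2,-0.1,0.1],[2.2,0.2,0.2]]' --twist '[[0,0,-0.142],[0,0,-0.143],[0,0,-0.142],[0,0,-0.143],[0,0,-0.142]]' --grip '[1,1,1,1,1]'

```text
time: 25.2
ee_pos: [0.4251, 0.0665, 0.1955]
tcp_rot: [-180.0, -0.1, 163.3]
wrist_force: [-0.9, -0.1, -0.7]
opening: 0.0853
grasp_force: 0.0
```

Request:
move_arm --offset '[[0,0,3.5],[0,0,3.5],[0,0,3.5],[0,0,0],[0,0,0]]' --twist '[[0,0,0],[0,0,0],[0,0,0],[0,0,0],[0,0,0]]' --grip '[1,1,1,1,1]'

```text
time: 25.7
ee_pos: [0.4259, 0.0661, 0.0915]
tcp_rot: [-180.0, -0.1, 163.0]
wrist_force: [0.1, 0.6, 0.5]
opening: 0.0852
grasp_force: 0.0
```

```bash
python3 -c "
from h import *
st();plan((.427,.066,.022,163))"
```

```text
25.7 [0.4259 0.0661 0.0915] [-1.80e+02 -1.00e-01  1.63e+02] [0.1 0.6 0.5] 0.0852 0.0 [  9. -11. -23.  78.  -0.  26.]
-> (0.427, 0.066, 0.022, 163) end [0.4268 0.0658 0.0215] 163.0
[[-0.1, 0.0, 3.5], [-0.0, 0.0, 3.5]] [[0, 0, -0.0], [0, 0, -0.0]]
```

Request:
move_arm --offset '[[-0.1,0,3],[0,0,3],[0,0,1],[0,0,0],[0,0,0]]' --twist '[[0,0,0],[0,0,0],[0,0,0],[0,0,0],[0,0,0]]' --grip '[1,1,1,1,1]'

```text
time: 26.2
ee_pos: [0.4283, 0.0661, 0.0232]
tcp_rot: [179.9, 0.1, 163.0]
wrist_force: [0.2, -0.5, -0.1]
opening: 0.0853
grasp_force: 0.0
```

Request:
move_arm --offset '[[0,0,0],[0,0,0],[0,0,0],[0,0,0],[0,0,0]]' --twist '[[0,0,0],[0,0,0],[0,0,0],[0,0,0],[0,0,0]]' --grip '[0.5,0.4,0.4,0.4,0.4]' --force 50

```text
time: 26.7
ee_pos: [0.4279, 0.066, 0.0228]
tcp_rot: [180.0, 0.1, 163.0]
wrist_force: [-3.1, -0.7, 9.1]
opening: 0.0521
grasp_force: 51.3
```

Request:
move_arm --offset '[[0,0,-1],[0,0,-3],[0,0,-4],[0,0,-4],[0,0,-4]]' --twist '[[0,0,0],[0,0,0],[0,0,0],[0,0,0],[0,0,0]]' --grip '[0.4,0.4,0.4,0.4,0.4]'

```text
time: 27.2
ee_pos: [0.4269, 0.0659, 0.1835]
tcp_rot: [180.0, 0.0, 163.0]
wrist_force: [1.1, -0.3, -1.9]
opening: 0.0521
grasp_force: 53.2
```

Request:
move_arm --offset '[[0,0,-3.5],[0,0,0],[0,0,0]]' --twist '[[0,0,0],[0,0,0],[0,0,0]]' --grip '[0.4,0.4,0.4]'

```text
time: 27.5
ee_pos: [0.4275, 0.066, 0.2169]
tcp_rot: [180.0, 0.1, 163.0]
wrist_force: [0.2, 0.3, -2.4]
opening: 0.0515
grasp_force: 53.2
```

```bash
python3 - <<'E'
from h import *
st()
S=viewer.camera('side');a=cv2.resize(S['color'][110:260,210:400],None,fx=4,fy=4);cv2.imwrite('pics/s6c.png',a[:,:,::-1])
plan((.618,-.042,.215,81.5))
E
```

```text
27.5 [0.4275 0.066  0.2169] [1.80e+02 1.00e-01 1.63e+02] [ 0.2  0.3 -2.4] 0.0515 53.2 [  9. -12. -10.  92.  -0.  26.]
-> (0.618, -0.042, 0.215, 81.5) end [ 0.6184 -0.0416  0.2147] 81.5
[[-2.1, -0.5, 0.0], [-2.2, -0.2, 0.0], [-2.2, 0.2, 0.0], [-2.1, 0.5, 0.0], [-2.1, 0.7, 0.0]] [[0, 0, 0.142], [0, 0, 0.142], [0, 0, 0.142], [0, 0, 0.142], [0, 0, 0.142]]
[[-1.9, 1.0, 0.0], [-1.8, 1.3, 0.0], [-1.6, 1.6, 0.0], [-1.3, 1.7, 0.0], [-1.0, 2.0, 0.1]] [[0, 0, 0.142], [0, 0, 0.143], [0, 0, 0.142], [0, 0, 0.143], [0, 0, 0.142]]
```

View pics/s6c.png

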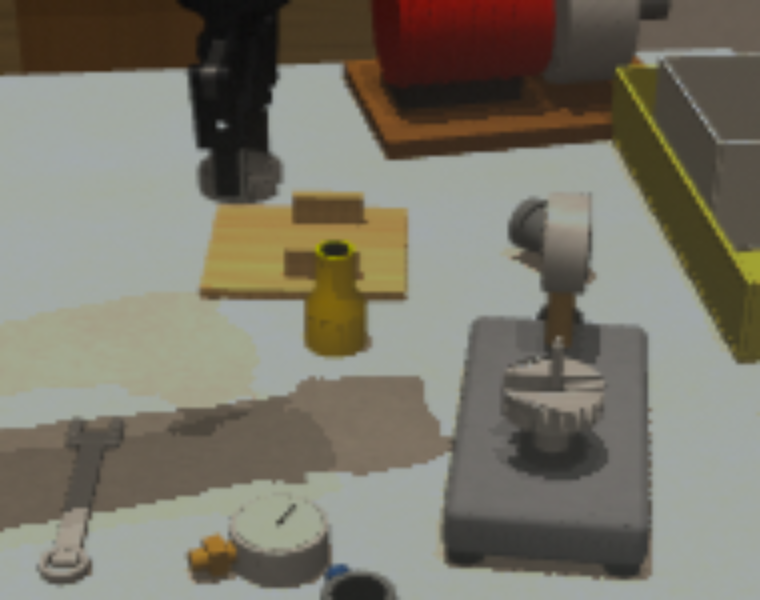

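The side view shows the large mass flat on the plate round the rod at (555,385), and the small mass held flat. Carrying the small one over with a quarter turn.

Request:
move_arm --offset '[[-2.1,-0.5,0],[-2.2,-0.2,0],[-2.2,0.2,0],[-2.1,0.5,0],[-2.1,0.7,0]]' --twist '[[0,0,0.142],[0,0,0.142],[0,0,0.142],[0,0,0.142],[0,0,0.142]]' --grip '[0.4,0.4,0.4,0.4,0.4]'

```text
time: 28.05
ee_pos: [0.5224, 0.0114, 0.2144]
tcp_rot: [-179.9, -0.1, 122.0]
wrist_force: [0.4, 0.7, -0.7]
opening: 0.0519
grasp_force: 53.2
```

Request:
move_arm --offset '[[-1.9,1.0,0],[-1.8,1.3,0],[-1.6,1.6,0],[-1.3,1.7,0],[-1.0,2.0,0.1]]' --twist '[[0,0,0.142],[0,0,0.143],[0,0,0.142],[0,0,0.143],[0,0,0.142]]' --grip '[0.4,0.4,0.4,0.4,0.4]'

```text
time: 28.55
ee_pos: [0.6186, -0.0421, 0.2133]
tcp_rot: [-179.8, 0.0, 81.2]
wrist_force: [0.7, 0.6, -1.6]
opening: 0.0518
grasp_force: 53.2
```

Request:
move_arm --offset '[[0,0,2.5],[0,0,2],[0,0,0],[0,0,0],[0,0,0]]' --twist '[[0,0,0],[0,0,0],[0,0,0],[0,0,0],[0,0,0]]' --grip '[0.4,0.4,0.4,0.4,0.4]'

```text
time: 29.05
ee_pos: [0.6187, -0.0415, 0.1712]
tcp_rot: [179.9, -0.0, 81.5]
wrist_force: [-0.2, 0.3, -0.9]
opening: 0.0522
grasp_force: 53.2
```

```bash
python3 -c "
from h import *
st();plan((.6177,-.0425,.161,81.5))"
```

```text
29.05 [ 0.6187 -0.0415  0.1712] [179.9  -0.   81.5] [-0.2  0.3 -0.9] 0.0522 53.2 [-4. 14. 11. 87.  0. 95.]
-> (0.6177, -0.0425, 0.161, 81.5) end [ 0.6176 -0.0424  0.1612] 81.5
[[-0.1, -0.1, 1.0]] [[0, 0, 0.0]]
```

Bottom of the mass is at about .148. Lowering past the tip of the rod.

Request:
move_arm --offset '[[-0.1,-0.1,0.7],[0,0,0.7],[0,0,0.7],[0,0,0.7],[0,0,0]]' --twist '[[0,0,0],[0,0,0],[0,0,0],[0,0,0],[0,0,0]]' --grip '[0.4,0.4,0.4,0.4,0.4]'

```text
time: 29.55
ee_pos: [0.6169, -0.0424, 0.1408]
tcp_rot: [-179.9, 0.0, 81.5]
wrist_force: [0.3, 0.3, -2.3]
opening: 0.0519
grasp_force: 53.2
```

Request:
move_arm --offset '[[0,0,0.7],[0,0,0.5],[0,0,0.3],[0,0,0],[0,0,0]]' --twist '[[0,0,0],[0,0,0],[0,0,0],[0,0,0],[0,0,0]]' --grip '[0.4,0.4,0.4,0.4,0.4]'

```text
time: 30.05
ee_pos: [0.6175, -0.0425, 0.1273]
tcp_rot: [180.0, -0.0, 81.5]
wrist_force: [-0.1, 0.7, -1.6]
opening: 0.0518
grasp_force: 53.3
```

Request:
move_arm --offset '[[0,0,0.2],[0,0,0.1],[0,0,0],[0,0,0]]' --twist '[[0,0,0],[0,0,0],[0,0,0],[0,0,0]]' --grip '[0.4,0.4,0.4,0.4]'

```text
time: 30.45
ee_pos: [0.6175, -0.0425, 0.1243]
tcp_rot: [180.0, -0.0, 81.5]
wrist_force: [0.1, 0.0, -0.8]
opening: 0.052
grasp_force: 53.3
```

Request:
move_arm --offset '[[0,0,0.2],[0,0,0.1],[0,0,0],[0,0,0]]' --twist '[[0,0,0],[0,0,0],[0,0,0],[0,0,0]]' --grip '[0.4,0.4,0.4,0.4]'

```text
time: 30.85
ee_pos: [0.6175, -0.0425, 0.1212]
tcp_rot: [-180.0, -0.0, 81.5]
wrist_force: [1.0, 0.1, -2.2]
opening: 0.0517
grasp_force: 53.3
```

Request:
move_arm --offset '[[0,0,0.1],[0,0,0],[0,0,0]]' --twist '[[0,0,0],[0,0,0],[0,0,0]]' --grip '[0.4,0.4,0.4]'

```text
time: 31.15
ee_pos: [0.6175, -0.0425, 0.121]
tcp_rot: [180.0, -0.0, 81.5]
wrist_force: [-3.3, 0.4, 4.7]
opening: 0.052
grasp_force: 53.9
```

Request:
move_arm --offset '[[0,0,0],[0,0,0],[0,0,0],[0,0,0],[0,0,0]]' --twist '[[0,0,0],[0,0,0],[0,0,0],[0,0,0],[0,0,0]]' --grip '[0.7,0.8,1,1,1]'

```text
time: 31.65
ee_pos: [0.6175, -0.0425, 0.1202]
tcp_rot: [-180.0, 0.0, 81.5]
wrist_force: [0.5, -0.1, 0.1]
opening: 0.0854
grasp_force: 0.0
```

Request:
move_arm --offset '[[0,0,-1],[0,0,-3],[0,0,-3],[0,0,-2],[0,0,0]]' --twist '[[0,0,0],[0,0,0],[0,0,0],[0,0,0],[0,0,0]]' --grip '[1,1,1,1,1]'

```text
time: 32.15
ee_pos: [0.6186, -0.0425, 0.2146]
tcp_rot: [179.7, -0.0, 81.5]
wrist_force: [-0.8, 0.3, 0.4]
opening: 0.0857
grasp_force: 0.0
```

```bash
python3 - <<'E'
from h import *
st()
S=viewer.camera('side');W=cloud(S).reshape(-1,3)
for z,r in((.112,.03),(.098,.037)):
    q=W[(np.hypot(W[:,0]-.618,W[:,1]+.0425)<r)&(abs(W[:,2]-z)<.003)]
    print(len(q),cv2.minEnclosingCircle(q[:,:2].astype(np.float32)),np.median(q[:,2]))
# reducer first: at TCP (.4551,-.3088,.0811); then back
plan((.4551,-.3088,.2,81.5),(.4551,-.3088,.0815,81.5),step=4.8)
E
```

```text
32.15 [ 0.6186 -0.0425  0.2146] [179.7  -0.   81.5] [-0.8  0.3  0.4] 0.0857 0.0 [-4. 14. 16. 92. -0. 95.]
145 ((0.6179762482643127, -0.04314635321497917), 0.02863338217139244) 0.11147864076672709
127 ((0.6178069114685059, -0.04707355797290802), 0.03420146182179451) 0.09761829000993583
-> (0.4551, -0.3088, 0.2, 81.5) end [ 0.4552 -0.3084  0.2004] 81.5
[[-4.1, -1.7, 0.2], [-4.1, -1.8, 0.2], [-4.1, -1.7, 0.2], [-4.1, -1.8, 0.2], [-4.1, -1.7, 0.1]] [[0, 0, 0.0], [0, 0, 0.0], [0, 0, 0.0], [0, 0, 0.0], [0, 0, 0.0]]
[[-4.1, -1.8, 0.2], [-4.1, -1.7, 0.1]] [[0, 0, 0.0], [0, 0, 0.0]]
-> (0.4551, -0.3088, 0.0815, 81.5) end [ 0.4552 -0.3084  0.0814] 81.5
[[-0.0, -0.0, 4.0], [-0.0, -0.0, 3.9], [-0.0, -0.0, 4.0]] [[0, 0, 0.0], [0, 0, 0.0], [0, 0, 0.0]]
```

Request:
move_arm --offset '[[-4.1,-1.7,0.2],[-4.1,-1.8,0.2],[-4.1,-1.7,0.2],[-4.1,-1.8,0.2],[-4.1,-1.7,0.1]]' --twist '[[0,0,0],[0,0,0],[0,0,0],[0,0,0],[0,0,0]]' --grip '[1,1,1,1,1]' --force 40

```text
time: 32.7
ee_pos: [0.4996, -0.2334, 0.2001]
tcp_rot: [-179.9, -0.0, 81.5]
wrist_force: [0.9, 0.2, -0.1]
opening: 0.0852
grasp_force: 0.0
```

Request:
move_arm --offset '[[-4.1,-1.8,0.2],[-4.1,-1.7,0.1],[0,0,0],[0,0,0]]' --twist '[[0,0,0],[0,0,0],[0,0,0],[0,0,0]]' --grip '[1,1,1,1]'

```text
time: 33.1
ee_pos: [0.4537, -0.3089, 0.1974]
tcp_rot: [-179.9, -0.0, 81.4]
wrist_force: [0.3, 0.3, 0.3]
opening: 0.0854
grasp_force: 0.0
```

```bash
python3 -c "
from h import *
st();plan((.4551,-.3088,.082,81.5))"
```

```text
33.1 [ 0.4537 -0.3089  0.1974] [-179.9   -0.    81.4] [0.3 0.3 0.3] 0.0854 0.0 [-34.   4.   3.  89.   0.  64.]
-> (0.4551, -0.3088, 0.082, 81.5) end [ 0.4547 -0.309   0.0824] 81.5
[[0.0, 0.0, 3.8], [0.0, 0.1, 3.9], [0.0, 0.0, 3.8]] [[0, 0, -0.001], [0, 0, -0.001], [0, 0, -0.0]]
```

Request:
move_arm --offset '[[0,0,3.8],[0,0.1,3.9],[0,0,3.8],[0,0,0],[0,0,0]]' --twist '[[0,0,0],[0,0,0],[0,0,0],[0,0,0],[0,0,0]]' --grip '[1,1,1,1,0.3]'

```text
time: 33.6
ee_pos: [0.4558, -0.3074, 0.0837]
tcp_rot: [-179.9, -0.0, 81.6]
wrist_force: [0.5, -0.0, 0.4]
opening: 0.0732
grasp_force: 0.0
```

Request:
move_arm --offset '[[0,0,0],[0,0,0],[0,0,0],[0,0,0],[0,0,0]]' --twist '[[0,0,0],[0,0,0],[0,0,0],[0,0,0],[0,0,0]]' --grip '[0.1,0.1,0.1,0.1,0.1]'

```text
time: 34.1
ee_pos: [0.4561, -0.309, 0.0851]
tcp_rot: [179.9, 0.1, 81.5]
wrist_force: [-1.4, 0.7, 5.8]
opening: 0.0287
grasp_force: 38.9
```

Request:
move_arm --offset '[[0,0,0],[0,0,-2],[0,0,-4],[0,0,-4],[0,0,-3]]' --twist '[[0,0,0],[0,0,0],[0,0,0],[0,0,0],[0,0,0]]' --grip '[0.1,0.1,0.1,0.1,0.1]'

```text
time: 34.6
ee_pos: [0.4557, -0.3087, 0.2165]
tcp_rot: [179.9, 0.1, 81.5]
wrist_force: [1.1, -0.1, -0.7]
opening: 0.0286
grasp_force: 39.8
```

```bash
python3 -c "
from h import *
st();plan((.4447,.3073,.212,81.5),step=4.8)"
```

```text
34.6 [ 0.4557 -0.3087  0.2165] [1.799e+02 1.000e-01 8.150e+01] [ 1.1 -0.1 -0.7] 0.0286 39.8 [-34.   4.   5.  91.   0.  64.]
-> (0.4447, 0.3073, 0.212, 81.5) end [0.4446 0.3077 0.2115] 81.5
[[4.7, -0.8, 0.0], [4.7, -0.8, 0.0], [4.7, -0.8, 0.0], [4.7, -0.8, 0.0], [4.7, -0.8, 0.1]] [[0, 0, 0.0], [0, 0, 0.0], [0, 0, 0.0], [0, 0, 0.0], [0, 0, 0.0]]
[[4.7, -0.8, 0.0], [4.7, -0.8, 0.1], [4.6, -0.8, 0.0], [4.7, -0.8, 0.1], [4.6, -0.7, 0.0]] [[0, 0, 0.0], [0, 0, 0.0], [0, 0, 0.0], [0, 0, 0.0], [0, 0, 0.0]]
[[4.7, -0.8, 0.1], [4.6, -0.7, 0.0], [4.7, -0.8, 0.1]] [[0, 0, 0.0], [0, 0, 0.0], [0, 0, 0.0]]
```

Request:
move_arm --offset '[[4.7,-0.8,0],[4.7,-0.8,0],[4.7,-0.8,0],[4.7,-0.8,0],[4.7,-0.8,0.1]]' --twist '[[0,0,0],[0,0,0],[0,0,0],[0,0,0],[0,0,0]]' --grip '[0.1,0.1,0.1,0.1,0.1]'

```text
time: 35.1
ee_pos: [0.4503, -0.0685, 0.2131]
tcp_rot: [179.9, -0.0, 81.5]
wrist_force: [1.2, -0.2, -1.2]
opening: 0.0286
grasp_force: 39.9
```

Request:
move_arm --offset '[[4.7,-0.8,0],[4.7,-0.8,0.1],[4.6,-0.8,0],[4.7,-0.8,0.1],[4.6,-0.7,0]]' --twist '[[0,0,0],[0,0,0],[0,0,0],[0,0,0],[0,0,0]]' --grip '[0.1,0.1,0.1,0.1,0.1]'

```text
time: 35.6
ee_pos: [0.446, 0.168, 0.2111]
tcp_rot: [179.9, -0.0, 81.5]
wrist_force: [0.7, -0.8, -1.4]
opening: 0.0283
grasp_force: 39.9
```

Request:
move_arm --offset '[[4.7,-0.8,0.1],[4.6,-0.7,0],[4.7,-0.8,0.1],[0,0,0],[0,0,0]]' --twist '[[0,0,0],[0,0,0],[0,0,0],[0,0,0],[0,0,0]]' --grip '[0.1,0.1,0.1,0.1,0.1]'

```text
time: 36.1
ee_pos: [0.4439, 0.3088, 0.2083]
tcp_rot: [-180.0, 0.0, 81.6]
wrist_force: [-0.3, 0.1, -0.7]
opening: 0.029
grasp_force: 39.9
```

```bash
python3 -c "
from h import *
st();plan((.4447,.3073,.098,81.5),step=4.8)"
```

```text
36.1 [0.4439 0.3088 0.2083] [-180.     0.    81.6] [-0.3  0.1 -0.7] 0.029 39.9 [ 35.   3.   3.  90.  -0. 133.]
-> (0.4447, 0.3073, 0.098, 81.5) end [0.4448 0.3077 0.0983] 81.5
[[-0.0, 0.0, 3.7], [-0.1, 0.0, 3.7], [-0.0, 0.1, 3.6]] [[0, 0, 0.001], [0, 0, 0.001], [0, 0, 0.0]]
```

Request:
move_arm --offset '[[-0.1,0,3.7],[0,0,3.7],[0,0.1,3.5],[0,0,0],[0,0,0]]' --twist '[[0,0,0],[0,0,0],[0,0,0],[0,0,0],[0,0,0]]' --grip '[0.1,0.1,0.1,0.1,0.1]'

```text
time: 36.6
ee_pos: [0.4453, 0.3059, 0.1004]
tcp_rot: [180.0, 0.0, 81.4]
wrist_force: [-0.1, 0.2, 0.0]
opening: 0.0285
grasp_force: 39.9
```

Request:
move_arm --offset '[[0,0,0.4],[0,0,0.2],[0,0,0],[0,0,0]]' --twist '[[0,0,0],[0,0,0],[0,0,0],[0,0,0]]' --grip '[0.1,0.1,0.1,0.1]'

```text
time: 37.0
ee_pos: [0.4453, 0.307, 0.094]
tcp_rot: [180.0, -0.0, 81.5]
wrist_force: [0.2, -0.6, -1.7]
opening: 0.0286
grasp_force: 39.9
```

Request:
move_arm --offset '[[0,0,0.2],[0,0,0.1],[0,0,0.1],[0,0,0],[0,0,0]]' --twist '[[0,0,0],[0,0,0],[0,0,0],[0,0,0],[0,0,0]]' --grip '[0.1,0.1,0.1,0.1,0.1]'

```text
time: 37.5
ee_pos: [0.4451, 0.3071, 0.0901]
tcp_rot: [180.0, -0.1, 81.5]
wrist_force: [-2.5, -0.4, 5.3]
opening: 0.0286
grasp_force: 40.5
```

Contact. Releasing, then fetching the union from TCP (.454,−.382).

Request:
move_arm --offset '[[0,0,0],[0,0,0],[0,0,0],[0,0,0],[0,0,-3]]' --twist '[[0,0,0],[0,0,0],[0,0,0],[0,0,0],[0,0,0]]' --grip '[0.6,0.8,1,1,1]'

```text
time: 38.0
ee_pos: [0.4435, 0.3056, 0.1158]
tcp_rot: [-179.7, 0.3, 81.5]
wrist_force: [0.1, -0.7, -0.5]
opening: 0.0854
grasp_force: 0.0
```

Request:
move_arm --offset '[[0,0,-4],[0,0,-4],[-4.6,0.7,0],[-4.6,0.7,0],[-4.6,0.7,0]]' --twist '[[0,0,0],[0,0,0],[0,0,0],[0,0,0],[0,0,0]]' --grip '[1,1,1,1,1]'

```text
time: 38.5
ee_pos: [0.4454, 0.166, 0.1995]
tcp_rot: [180.0, -0.0, 81.6]
wrist_force: [1.0, 0.3, 0.6]
opening: 0.0855
grasp_force: 0.0
```

```bash
python3 -c "
from h import *
st();plan((.4538,-.3823,.2,81.5),step=4.8)"
```

```text
38.5 [0.4454 0.166  0.1995] [180.   -0.   81.6] [1.  0.3 0.6] 0.0855 0.0 [ 20.  -6.  -7.  89.  -0. 119.]
-> (0.4538, -0.3823, 0.2, 81.5) end [ 0.4542 -0.3822  0.2005] 81.5
[[-4.5, 0.7, -0.0], [-4.5, 0.7, -0.0], [-4.5, 0.7, -0.0], [-4.5, 0.8, -0.0], [-4.5, 0.7, -0.0]] [[0, 0, 0.0], [0, 0, 0.0], [0, 0, 0.0], [0, 0, 0.0], [0, 0, 0.0]]
[[-4.5, 0.8, -0.0], [-4.5, 0.7, -0.0], [-4.5, 0.8, -0.0], [-4.5, 0.7, -0.0], [-4.5, 0.8, -0.0]] [[0, 0, 0.0], [0, 0, 0.0], [0, 0, 0.0], [0, 0, 0.0], [0, 0, 0.001]]
[[-4.6, 0.7, -0.0], [-4.5, 0.8, -0.1]] [[0, 0, 0.0], [0, 0, 0.001]]
```

Request:
move_arm --offset '[[-4.5,0.7,0],[-4.5,0.7,0],[-4.5,0.7,0],[-4.5,0.8,0],[-4.5,0.7,0]]' --twist '[[0,0,0],[0,0,0],[0,0,0],[0,0,0],[0,0,0]]' --grip '[1,1,1,1,1]'

```text
time: 39.0
ee_pos: [0.4477, -0.0625, 0.1995]
tcp_rot: [180.0, -0.0, 81.5]
wrist_force: [0.2, 0.8, -0.2]
opening: 0.0855
grasp_force: 0.0
```

Request:
move_arm --offset '[[-4.5,0.8,0],[-4.5,0.7,0],[-4.5,0.8,0],[-4.5,0.7,0],[-4.5,0.8,0]]' --twist '[[0,0,0],[0,0,0],[0,0,0],[0,0,0],[0,0,0]]' --grip '[1,1,1,1,1]'

```text
time: 39.5
ee_pos: [0.4519, -0.2908, 0.1993]
tcp_rot: [180.0, 0.0, 81.5]
wrist_force: [1.2, -0.2, -0.8]
opening: 0.0855
grasp_force: 0.0
```

Request:
move_arm --offset '[[-4.6,0.7,0],[-4.5,0.8,0],[0,0,0],[0,0,0],[0,0,0]]' --twist '[[0,0,0],[0,0,0],[0,0,0],[0,0,0],[0,0,0]]' --grip '[1,1,1,1,1]'

```text
time: 40.0
ee_pos: [0.4538, -0.3803, 0.1993]
tcp_rot: [-180.0, -0.0, 81.5]
wrist_force: [0.5, 0.5, -0.1]
opening: 0.0855
grasp_force: 0.0
```

```bash
python3 -c "
from h import *
st();plan((.4538,-.3823,.0735,81.5),step=4.8)"
```

```text
40.0 [ 0.4538 -0.3803  0.1993] [-180.    -0.    81.5] [ 0.5  0.5 -0.1] 0.0855 0.0 [-40.  10.  10.  90.   0.  58.]
-> (0.4538, -0.3823, 0.0735, 81.5) end [ 0.4535 -0.3822  0.0733] 81.5
[[-0.1, 0.0, 4.2], [-0.1, 0.0, 4.2], [-0.0, 0.0, 4.2]] [[0, 0, 0.0], [0, 0, 0.0], [0, 0, 0.001]]
```

Request:
move_arm --offset '[[-0.1,0,4.2],[-0.1,0,4.2],[0,0,4.2],[0,0,0],[0,0,0]]' --twist '[[0,0,0],[0,0,0],[0,0,0],[0,0,0],[0,0,0]]' --grip '[1,1,1,1,0.3]'

```text
time: 40.5
ee_pos: [0.4537, -0.382, 0.0745]
tcp_rot: [-180.0, -0.0, 81.6]
wrist_force: [0.4, 0.1, 1.2]
opening: 0.0733
grasp_force: 0.0
```

Request:
move_arm --offset '[[0,0,0],[0,0,0],[0,0,0],[0,0,0],[0,0,0]]' --twist '[[0,0,0],[0,0,0],[0,0,0],[0,0,0],[0,0,0]]' --grip '[0.2,0.2,0.2,0.2,0.2]'

```text
time: 41.0
ee_pos: [0.4545, -0.3838, 0.0761]
tcp_rot: [179.8, 0.1, 81.5]
wrist_force: [-1.0, 1.2, 8.0]
opening: 0.0386
grasp_force: 39.4
```

Request:
move_arm --offset '[[0,0,0],[0,0,-2],[0,0,-4],[0,0,-4],[0,0,-4]]' --twist '[[0,0,0],[0,0,0],[0,0,0],[0,0,0],[0,0,0]]' --grip '[0.2,0.2,0.2,0.2,0.2]'

```text
time: 41.5
ee_pos: [0.4534, -0.3829, 0.2161]
tcp_rot: [179.9, 0.0, 81.5]
wrist_force: [1.0, -0.2, -1.3]
opening: 0.0383
grasp_force: 40.5
```

```bash
python3 -c "
from h import *
st();plan((.4526,.363,.212,81.5),step=4.8)"
```

```text
41.5 [ 0.4534 -0.3829  0.2161] [179.9   0.   81.5] [ 1.  -0.2 -1.3] 0.0383 40.5 [-40.  10.  12.  91.   0.  58.]
-> (0.4526, 0.363, 0.212, 81.5) end [0.4525 0.3634 0.2121] 81.5
[[4.6, -0.7, 0.0], [4.6, -0.7, 0.0], [4.6, -0.7, 0.0], [4.6, -0.7, 0.0], [4.6, -0.7, 0.0]] [[0, 0, 0.0], [0, 0, 0.0], [0, 0, 0.0], [0, 0, 0.0], [0, 0, 0.0]]
[[4.6, -0.7, 0.0], [4.6, -0.7, 0.0], [4.6, -0.7, 0.0], [4.6, -0.7, 0.1], [4.6, -0.7, 0.0]] [[0, 0, 0.0], [0, 0, 0.0], [0, 0, 0.0], [0, 0, 0.0], [0, 0, 0.0]]
[[4.6, -0.7, 0.1], [4.6, -0.7, 0.0], [4.6, -0.7, 0.1], [4.7, -0.7, 0.0], [4.6, -0.6, 0.1]] [[0, 0, 0.0], [0, 0, 0.0], [0, 0, 0.0], [0, 0, 0.0], [0, 0, 0.0]]
[[4.7, -0.7, 0.0]] [[0, 0, 0.0]]
```

Request:
move_arm --offset '[[4.6,-0.7,0],[4.6,-0.7,0],[4.6,-0.7,0],[4.6,-0.7,0],[4.6,-0.7,0]]' --twist '[[0,0,0],[0,0,0],[0,0,0],[0,0,0],[0,0,0]]' --grip '[0.2,0.2,0.2,0.2,0.2]'

```text
time: 42.0
ee_pos: [0.4526, -0.1488, 0.2147]
tcp_rot: [179.9, 0.0, 81.5]
wrist_force: [1.0, -0.3, -1.3]
opening: 0.0386
grasp_force: 40.6
```

Request:
move_arm --offset '[[4.6,-0.7,0],[4.6,-0.7,0],[4.6,-0.7,0],[4.6,-0.7,0.1],[4.6,-0.7,0]]' --twist '[[0,0,0],[0,0,0],[0,0,0],[0,0,0],[0,0,0]]' --grip '[0.2,0.2,0.2,0.2,0.2]'

```text
time: 42.5
ee_pos: [0.4519, 0.0842, 0.2137]
tcp_rot: [179.9, -0.0, 81.5]
wrist_force: [0.9, -0.9, -1.1]
opening: 0.0381
grasp_force: 40.6
```

Request:
move_arm --offset '[[4.6,-0.7,0.1],[4.6,-0.7,0],[4.6,-0.7,0.1],[4.7,-0.7,0],[4.6,-0.6,0.1]]' --twist '[[0,0,0],[0,0,0],[0,0,0],[0,0,0],[0,0,0]]' --grip '[0.2,0.2,0.2,0.2,0.2]'

```text
time: 43.0
ee_pos: [0.4523, 0.3181, 0.2109]
tcp_rot: [179.9, -0.1, 81.5]
wrist_force: [0.8, -0.9, -0.1]
opening: 0.0385
grasp_force: 40.5
```

Request:
move_arm --offset '[[4.7,-0.7,0],[0,0,0],[0,0,0],[0,0,0]]' --twist '[[0,0,0],[0,0,0],[0,0,0],[0,0,0]]' --grip '[0.2,0.2,0.2,0.2]'

```text
time: 43.4
ee_pos: [0.4527, 0.3628, 0.2101]
tcp_rot: [180.0, -0.0, 81.5]
wrist_force: [-0.2, -0.2, -1.0]
opening: 0.0383
grasp_force: 40.5
```

```bash
python3 - <<'E'
from h import *
st()
S=viewer.camera('side');W=cloud(S).reshape(-1,3)
q=W[(np.hypot(W[:,0]-.4435,W[:,1]-.308)<.028)&(abs(W[:,2]-.088)<.004)]
print(len(q),cv2.minEnclosingCircle(q[:,:2].astype(np.float32)),np.median(q[:,2]),'was .44427 .30640')
plan((.4526,.3632,.091,81.5),step=4.8)
E
```

```text
43.4 [0.4527 0.3628 0.2101] [180.   -0.   81.5] [-0.2 -0.2 -1. ] 0.0383 40.5 [ 39.   8.   9.  91.  -0. 137.]
40 ((0.44246619939804077, 0.3058355450630188), 0.01639336347579956) 0.08737841380587091 was .44427 .30640
-> (0.4526, 0.3632, 0.091, 81.5) end [0.4529 0.3634 0.0911] 81.5
[[0.0, -0.0, 4.0], [0.0, -0.0, 4.0], [0.1, -0.0, 3.9]] [[0, 0, -0.0], [0, 0, -0.0], [0, 0, -0.001]]
```

Request:
move_arm --offset '[[0,0,4],[0,0,4],[0,0,3.9],[0,0,0],[0,0,0]]' --twist '[[0,0,0],[0,0,0],[0,0,0],[0,0,0],[0,0,0]]' --grip '[0.2,0.2,0.2,0.2,0.2]'

```text
time: 43.95
ee_pos: [0.4528, 0.3625, 0.0916]
tcp_rot: [180.0, -0.0, 81.4]
wrist_force: [-0.2, 0.3, 0.9]
opening: 0.0386
grasp_force: 40.6
```

Request:
move_arm --offset '[[0,0,0.4],[0,0,0.2],[0,0,0],[0,0,0]]' --twist '[[0,0,0],[0,0,0],[0,0,0],[0,0,0]]' --grip '[0.2,0.2,0.2,0.2]'

```text
time: 44.35
ee_pos: [0.4528, 0.3636, 0.0851]
tcp_rot: [180.0, -0.0, 81.5]
wrist_force: [0.2, 0.3, 0.1]
opening: 0.0386
grasp_force: 40.6
```

Request:
move_arm --offset '[[0,0,0.2],[0,0,0.1],[0,0,0.1],[0,0,0],[0,0,0]]' --twist '[[0,0,0],[0,0,0],[0,0,0],[0,0,0],[0,0,0]]' --grip '[0.2,0.2,0.2,0.2,0.2]'

```text
time: 44.85
ee_pos: [0.4526, 0.3636, 0.0812]
tcp_rot: [180.0, -0.1, 81.5]
wrist_force: [-1.8, -0.9, 6.3]
opening: 0.0385
grasp_force: 41.3
```

Request:
move_arm --offset '[[0,0,0],[0,0,0],[0,0,0],[0,0,0],[0,0,-3]]' --twist '[[0,0,0],[0,0,0],[0,0,0],[0,0,0],[0,0,0]]' --grip '[0.6,0.8,1,1,1]'

```text
time: 45.35
ee_pos: [0.4509, 0.362, 0.1066]
tcp_rot: [-179.7, 0.3, 81.5]
wrist_force: [-0.1, 0.2, 0.1]
opening: 0.0854
grasp_force: 0.0
```

Request:
move_arm --offset '[[0,0,-4],[0,0,-4],[0,0,-3],[0,0,0],[0,0,0]]' --twist '[[0,0,0],[0,0,0],[0,0,0],[0,0,0],[0,0,0]]' --grip '[1,1,1,1,1]'

```text
time: 45.85
ee_pos: [0.4528, 0.3635, 0.2206]
tcp_rot: [180.0, -0.0, 81.5]
wrist_force: [0.3, 0.2, -0.8]
opening: 0.0854
grasp_force: 0.0
```

```bash
python3 - <<'E'
from h import *
st()
S=viewer.camera('side');T=viewer.camera('top')
for p in(S,T):
  W=cloud(p).reshape(-1,3)
  for n,c,z in (('union',(.452,.3625),.078),('red',(.443,.308),.088),('valve',(.469,-.2175),.082),('small',(.618,-.0425),.112)):
    q=W[(np.hypot(*(W[:,:2]-c).T)<.028)&(abs(W[:,2]-z)<.004)]
    if len(q)>3: print(n,len(q),cv2.minEnclosingCircle(q[:,:2].astype(np.float32)),np.median(q[:,2]))
a=cv2.resize(S['color'][120:260,220:400],None,fx=2.2,fy=2.2);b=cv2.resize(T['color'][130:270,170:370],None,fx=2.0,fy=2.2)
cv2.imwrite('pics/f.png',np.hstack([a,b])[:,:,::-1])
E
```

```text
45.85 [0.4528 0.3635 0.2206] [180.   -0.   81.5] [ 0.3  0.2 -0.8] 0.0854 0.0 [ 39.   9.  10.  92.  -0. 137.]
union 57 ((0.4513683021068573, 0.3598582148551941), 0.02301211655139923) 0.07753424575976742
red 41 ((0.4436371624469757, 0.30684351921081543), 0.017059672623872757) 0.08683571026430204
valve 207 ((0.4714329242706299, -0.22238045930862427), 0.02241111733019352) 0.08266498269834599
small 151 ((0.6188358664512634, -0.04253876209259033), 0.02782272733747959) 0.11138542837862486
union 189 ((0.4501084089279175, 0.36382392048835754), 0.020124953240156174) 0.0779088131363479
red 112 ((0.4423346221446991, 0.30875706672668457), 0.015097580850124359) 0.08775265809560995
valve 199 ((0.4701670706272125, -0.2201913744211197), 0.020977118983864784) 0.08262888619483766
small 245 ((0.6166414618492126, -0.040902748703956604), 0.02722281776368618) 0.11151095444887904
```

View pics/f.png

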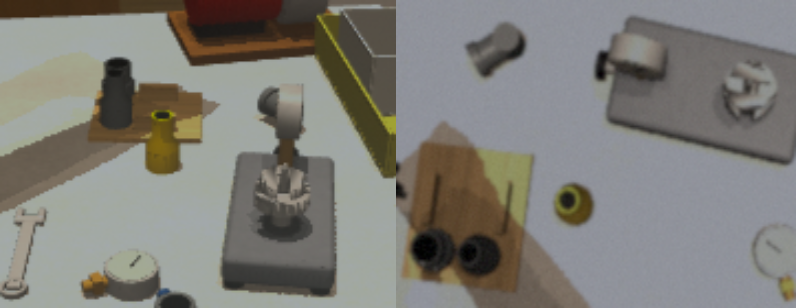

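The final pictures show the union at (432,248) and reducer at (480,253) upright on the board, within about 2 mm of where they started. Both masses are stacked flat on the tester at (750,90), and the gauge and valve haven't moved. Handing in.

```bash
python3 -c "
from h import *
print(bot.job_done())"
```

```text
the job is handed in; nothing more can be done
None
```

The job is handed in: both masses sit flat on the tester's plate with their slots a quarter turn apart, both fittings are back upright within about 2 mm of where they started, and the ball valve and loose gauge showed no disturbance. It took about 46 s of robot time; the hand-in call returned no verdict.

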